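Rack the loose chisel handles by length

TASK

Three turned chisel handles - a short, a medium and a long one - are still lying loose on the bench in front of the three sloping racks. Lay each one into a free place of the rack made for its length, down in both notches between the toe board and the head board, with the brass ferrule uphill like the others; lay them in, do not drop them. Leave the handles already racked and the other things on the bench where they are.

Things in the scene. Friction and masses are not known exactly. Their poses are not given: they have to be found in the camera images.
- short_handle: loose short chisel handle, 110 mm long, about 68 g, pale wood: octagonal barrel 78 mm long, 28 mm across flats (one flat down, two upright), then on the same axis a neck (at most 27 mm thick, 17 mm long) and a brass ferrule (21 mm thick, 15 mm long). Origin on the axis at mid-length, 14 mm above the bench; x along the axis to the ferrule, z up. Middle of the barrel at x = -16 mm, butt at x = -55 mm
- short_handle_ferrule (a point): middle of the ferrule's end face of short_handle, 55 mm from its origin along x
- medium_handle: loose medium chisel handle, 140 mm long, about 87 g, pale wood: octagonal barrel 108 mm long, 28 mm across flats (one flat down, two upright), then on the same axis a neck (at most 27 mm thick, 17 mm long) and a brass ferrule (21 mm thick, 15 mm long). Origin on the axis at mid-length, 14 mm above the bench; x along the axis to the ferrule, z up. Middle of the barrel at x = -16 mm, butt at x = -70 mm
- medium_handle_ferrule (a point): middle of the ferrule's end face of medium_handle, 70 mm from its origin along x
- long_handle: loose long chisel handle, 170 mm long, about 105 g, pale wood: octagonal barrel 138 mm long, 28 mm across flats (one flat down, two upright), then on the same axis a neck (at most 27 mm thick, 17 mm long) and a brass ferrule (21 mm thick, 15 mm long). Origin on the axis at mid-length, 14 mm above the bench; x along the axis to the ferrule, z up. Middle of the barrel at x = -16 mm, butt at x = -85 mm
- long_handle_ferrule (a point): middle of the ferrule's end face of long_handle, 85 mm from its origin along x
- short_bed: fixed wooden bed, 182 mm wide, of the rack for short handles, rising 27 degrees away from the robot. Origin at its foot in mid-width, on the toe board's inner face, level with the notch floors, 45 mm above the bench; x up the slope, y across it (to the left seen from the robot), z square to it. Three places, at y = -58, 0, +58 mm; y = +58 mm is free
- short_bed_notches (a point): point of short_bed at x = 43.5 mm, y = z = 0, midway between its two notched rails (8 mm thick, at x = 17 and 70 mm; notches 38 wide, 14 deep; open between the rails, two side bars 11 mm below the floors at y = -68, +68). Toe board (to x = 0) and head board (from x = 122 mm) stand 16 mm above the floors. A seated handle: axis along x at z = 14 mm, butt at x = 0 to 12 mm
- medium_bed: fixed wooden bed, 182 mm wide, of the rack for medium handles, rising 27 degrees away from the robot. Origin at its foot in mid-width, on the toe board's inner face, level with the notch floors, 45 mm above the bench; x up the slope, y across it (to the left seen from the robot), z square to it. Three places, at y = -58, 0, +58 mm; y = -58 and +58 mm are free, either will do
- medium_bed_notches (a point): point of medium_bed at x = 58.5 mm, y = z = 0, midway between its two notched rails (8 mm thick, at x = 17 and 100 mm; notches 38 wide, 14 deep; open between the rails, two side bars 11 mm below the floors at y = -68, +68). Toe board (to x = 0) and head board (from x = 152 mm) stand 16 mm above the floors. A seated handle: axis along x at z = 14 mm, butt at x = 0 to 12 mm
- long_bed: fixed wooden bed, 182 mm wide, of the rack for long handles, rising 27 degrees away from the robot. Origin at its foot in mid-width, on the toe board's inner face, level with the notch floors, 45 mm above the bench; x up the slope, y across it (to the left seen from the robot), z square to it. Three places, at y = -58, 0, +58 mm; y = 0 is free
- long_bed_notches (a point): point of long_bed at x = 73.5 mm, y = z = 0, midway between its two notched rails (8 mm thick, at x = 17 and 130 mm; notches 38 wide, 14 deep; open between the rails, two side bars 11 mm below the floors at y = -68, +68). Toe board (to x = 0) and head board (from x = 182 mm) stand 16 mm above the floors. A seated handle: axis along x at z = 14 mm, butt at x = 0 to 12 mm
- short_racked_1: a short handle like short_handle (110 mm), already lying in its rack at y = -58 mm of short_bed, ferrule uphill. Leave it. Origin on its axis at mid-length, x towards the ferrule
- short_racked_2: a short handle like short_handle (110 mm), already lying in its rack at y = 0 mm of short_bed, ferrule uphill. Leave it. Origin on its axis at mid-length, x towards the ferrule
- medium_racked_1: a medium handle like medium_handle (140 mm), already lying in its rack at y = 0 mm of medium_bed, ferrule uphill. Leave it. Origin on its axis at mid-length, x towards the ferrule
- long_racked_1: a long handle like long_handle (170 mm), already lying in its rack at y = 58 mm of long_bed, ferrule uphill. Leave it. Origin on its axis at mid-length, x towards the ferrule
- long_racked_2: a long handle like long_handle (170 mm), already lying in its rack at y = -58 mm of long_bed, ferrule uphill. Leave it. Origin on its axis at mid-length, x towards the ferrule
- sanding_block: cork sanding block, 110 x 55 x 32 mm, flat on the bench; origin under its centre. Leave it
- wax_tin: green wax tin with a brass-coloured lid, 88 mm across, 50 mm high; origin under its centre. Leave it
- calipers: pair of steel outside calipers lying flat, about 135 x 115 mm, 18 mm high; origin near the middle of the legs, at the bench. Leave it
- scroll_chuck: steel four-jaw lathe chuck, 102 mm across, 73 mm high, standing jaws up; origin under its centre. Leave it
- chuck_key: steel T-shaped chuck key lying flat, 128 mm long, 90 mm across the bar, 13 mm high; origin in mid-stem. Leave it
There are look-alikes about, which are no part of the job. What is shaped like the short_handle but green is not meant. What is shaped like the long_handle but red is not meant.

How it is judged:
By the outcome, as a careful person would: the job done as asked, in the order asked, and still so for the second after the job is handed in, with the robot touching nothing.
It also fails if it takes over 67 s, if anything falls off the work surface, if the arm or the gripper's body presses on something with over 40 N, if the wrist force passes 120 N, or if a joint passes its speed limit or range.

ROBOT

A 7-joint arm with a two-finger parallel gripper is mounted at the origin on the work surface. World frame = base frame: x ahead of the robot, y to its left, z up, the work surface at z = 0. Lengths are in m, angles in rad, forces in N, time in s.
With the tool pointing down it reaches from about 0.4 to 0.85 m from the base axis. Payload 4.5 kg.
Tool frame: the origin (TCP) lies on the centre line of the jaws, within the pads' length; the fingertips stand r.tip_extent ahead of it and the grasp point (between the pads) is the TCP (r.tip_extent is the distance from the TCP to the fingertips, in m); z points along the fingers, y is the line along which they close (so a half turn about z gives the same grasp; the last joint's range is limited). The gripper opens to 88 mm and grips with 3 to 60 N. Pads are 18 mm wide; open, the fingers measure 123 mm over their backs; the gripper's body (75 mm by 187 mm) begins 45 mm behind the grasp point.
Start: joints at [1.201, 0.689, -0.195, 1.565, 0.157, 0.902, -0.215], TCP at [0.246, -0.575, 0.258] pointing down, gripper open.
Joint ranges: [-3.01, 3.01], [-0.46, 2.08], [-1.47, 1.51], [0.13, 2.56], [-1, 4.14], [0.04, 2.09], [-2.66, 2.66]. Speed limits (rad/s): [2.57, 2.57, 3.14, 3.14, 3.14, 3.14, 3.14].

INTERFACE

Orientations are given as a unit quaternion [x, y, z, w].
In Python, from plant import sensors, vision, finish_job, r gives the robot as it stands. The module is installed in compiled form; this text tells all that it offers.
- The arm moves only by the tool step_arm, never from a script. Its argument "steps" is a list of rows, each a list of 2 entries, a list of its own where there are three numbers: the shift along the tool's x, y, z in cm, then the turn, a rotation vector about the tool's x, y, z in degrees. A call has 1 to 12 rows; each row shifts and turns the commanded pose from where the row before left it, along the tool's axes as they then stand; what a row does not reach is not made up. A row lasts 1/8 s, in which the tool goes at most 62.5 mm and 10.7 degrees, less where a joint would pass 70% of its speed; a pose out of reach is approached as far as the arm can. A call with a gripper value outside its range is refused whole. "claw" is the opening, from -1 (shut) to 1 (fully open), set as the call begins (left out, the last holds). The fingers move at their own pace and stop on an object; "grip_force" is the grip in N (left out, the last holds). Time passes only in rows, so rows that do not move let the fingers close. It gives the time, the measured TCP pose, the force, the opening and the grip force at its end, in the units of the state.
- sensors.get_state(): the state, without advancing time (a new reading comes with each control period).
- vision.snapshot(name): name is "side" or "top" or "wrist"; returns a dict with "img" (400x640x3 uint8, red, green, blue), "fx", "fy", "cx", "cy" (pixels), "position" and "rotation" of the camera in the world. Camera axes: x right, y down, z forward; pixel columns grow to the right and rows downward; lengths in m; the calibration is good to about 2 mm. A picture is of the moment at which its call begins. There is no depth.
- finish_job(): hands the job in; it is judged then, once.
The state is a dict: "clock": time; "q": joint angles; "qd": joint speeds; "joint_torque": joint torques, N m; "tool_pos": TCP position; "eef_rot": TCP orientation; "contact_force": force on the tool from outside, world axes, zero at the start; "moment": the same for the moment, N m; "opening": opening from 0.0 (shut) to 1.0 (fully open); "finger_force": force on a finger pad.
Only numpy, scipy, OpenCV 4.12 (cv2) and the standard library are available. Lean on these libraries where they do the work, as an engineer would, in place of code of your own. Each camera call takes 0.05 s, during which the arm holds its last target. There are 200 camera calls.

## Working session

There is one attempt and no reset: what is moved stays moved. The work goes in short steps, Python scripts to look and compute and a tool call to move; the robot and the scene stay as the last step left them, time stands still between calls to the robot, and variables do not carry over. Pictures are saved under pics/ and viewed, at most 10 in all, crops included, and the job is handed in when it is done.

Besides the shell and the picture viewer there is one more tool, called after "Request:" by a JSON object that holds its "api" and its "payload", one argument or row to a line. step_arm: Moves the arm, as the interface text tells. Its arguments: {"type":"object","properties":{"steps":{"type":"array"},"claw":{"type":"number"},"grip_force":{"type":"number"}},"required":["steps"]}

```bash
mkdir -p pics; cat > h.py <<'E'
import numpy as np, cv2, json
from plant import sensors, vision, finish_job, r
from scipy.spatial.transform import Rotation as R
def snap(n, f):
    s=vision.snapshot(n); cv2.imwrite(f'pics/{f}.png', s['img'][:,:,::-1]); 
    np.savez(f'pics/{f}.npz', **s); return s
def load(f): return dict(np.load(f'pics/{f}.npz'))
def ray(s,u,v):
    d=np.array([(u-s['cx'])/s['fx'],(v-s['cy'])/s['fy'],1.]); return s['position'], s['rotation']@d
def onz(s,u,v,z):
    p,d=ray(s,u,v); return p+d*(z-p[2])/d[2]
def proj(s,P):
    c=s['rotation'].T@(np.asarray(P)-s['position']); return [s['fx']*c[0]/c[2]+s['cx'], s['fy']*c[1]/c[2]+s['cy']]
E
python3 - <<'E'
from h import *
for n in('top','side'):
    s=snap(n,n+'0'); print(n,s['fx'],s['fy'],s['cx'],s['cy'],s['position'],s['rotation'])
print(sensors.get_state(), r.tip_extent)
E
```

```text
top 404.8296172621072 404.8296172621072 320.8714115967472 208.05882996073018 [0.37516741 0.02429672 1.4903424 ] [-0.69648001  0.71649223 -0.03234933  0.02253903]
side 405.79595406432855 405.79595406432855 311.15674281297765 200.45704069538584 [0.08709876 0.77435287 0.77949151] [-0.21106369  0.87778922 -0.41609181  0.10865459]
{'clock': 0.1, 'q': array([ 1.20081387,  0.6898629 , -0.19450791,  1.56622743,  0.1572846 ,
        0.90253672, -0.21508654]), 'qd': array([ 0.00132676, -0.00116229, -0.00279848, -0.00085531, -0.00078722,
        0.00048972, -0.00062762]), 'joint_torque': array([-4.15287155e-03, -5.28508186e+01, -1.27160333e+00, -1.53836560e+01,
       -5.25280042e-02,  2.06328557e-03,  3.58942009e-05]), 'tool_pos': array([ 0.2453069 , -0.57425994,  0.2570165 ]), 'eef_rot': array([ 9.79681819e-01,  2.00556366e-01, -2.25642419e-04, -7.91501588e-04]), 'contact_force': array([ 1.08288434,  0.4737532 , -0.86791511]), 'moment': array([-1.77967101e-02, -2.61463159e-02, -6.37960666e-05]), 'finger_force': 0.0, 'opening': 0.9972837725441489} 0.019
```

View pics/top0.png

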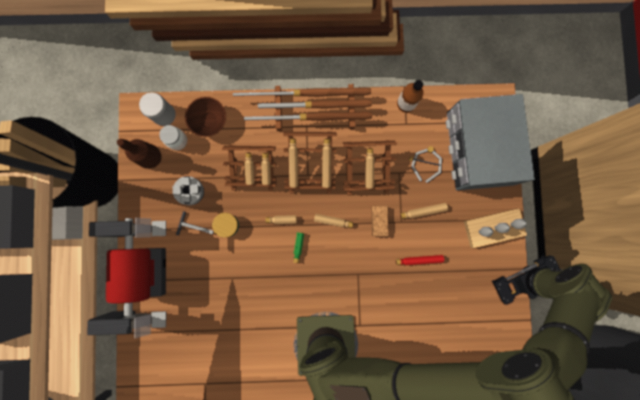

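View pics/side0.png

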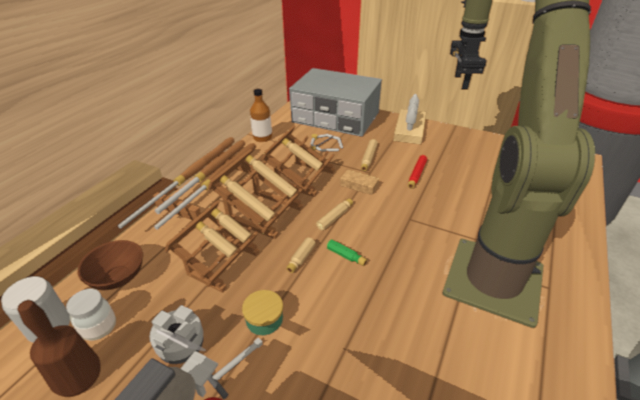

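The top view shows the racks from left to right: short, long and medium. Three pale loose handles lie at (283,219), (333,221) and (424,211). The green (298,247) and red (422,260) ones are look-alikes. Next I'll measure the lengths and crop.

```bash
python3 - <<'E'
from h import *
s=load('top0'); im=s['img']
c=cv2.resize(im[135:270,220:460],None,fx=3.3,fy=3.3,interpolation=cv2.INTER_CUBIC); cv2.imwrite('pics/crop_top.png',c[:,:,::-1])
hsv=cv2.cvtColor(im,cv2.COLOR_RGB2HSV)
for u,v in[(283,219),(333,221),(424,211),(300,235),(270,220)]: print((u,v),im[v,u],hsv[v,u])
E
```

```text
(283, 219) [210 166 109] [ 17 123 210]
(333, 221) [209 165 109] [ 17 122 209]
(424, 211) [207 164 108] [ 17 122 207]
(300, 235) [ 47 130  61] [ 65 163 130]
(270, 220) [172 133  81] [ 17 135 172]
```

View pics/crop_top.png

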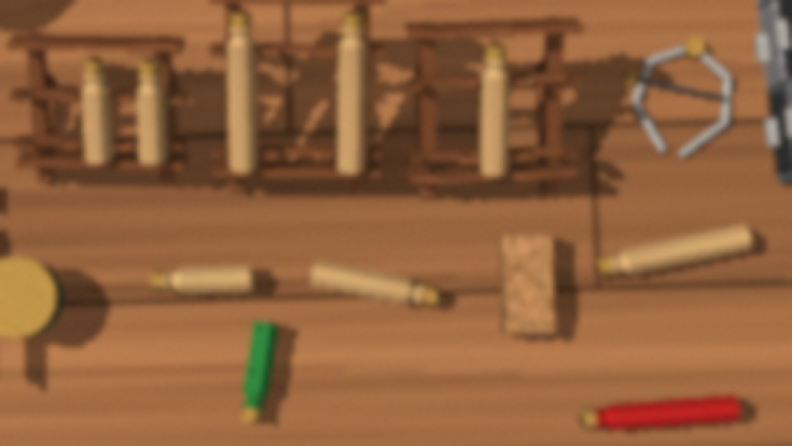

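The lengths in the crop are about 31, 38 and 49 px, at 3.65 mm/px. That makes (283,219) short with its ferrule left, (333,221) medium with its ferrule right, and (424,211) long with its ferrule left. All three are pale wood, so the green and red look-alikes are excluded. The short rack is on the left with its left place free, the long rack is in the middle, and the medium rack is on the right.

```bash
cat >> h.py <<'E'
def blobs(s,box=None,smax=150,vmin=125,amin=60):
    hsv=cv2.cvtColor(s['img'],cv2.COLOR_RGB2HSV)
    m=((hsv[...,0]>10)&(hsv[...,0]<30)&(hsv[...,1]<smax)&(hsv[...,2]>vmin)).astype(np.uint8)
    if box: k=np.zeros_like(m); u0,u1,v0,v1=box; k[v0:v1,u0:u1]=1; m*=k
    cs,_=cv2.findContours(m,cv2.RETR_EXTERNAL,cv2.CHAIN_APPROX_NONE)
    return [c for c in cs if cv2.contourArea(c)>amin]
def ends(c):
    (x,y),(w,h),a=cv2.minAreaRect(c)
    b=cv2.boxPoints(((x,y),(w,h),a)); 
    e=[(b[i]+b[(i+1)%4])/2 for i in range(4)]
    return (e[0],e[2]) if np.linalg.norm(e[0]-e[2])>np.linalg.norm(e[1]-e[3]) else (e[1],e[3])
def plan(T,Q,n,p=None,q=None):
    "rows (cm,deg) from current measured pose to pos T, rotation Q, in n rows"
    st=sensors.get_state(); p=st['tool_pos'] if p is None else p; q=R.from_quat(st['eef_rot']) if q is None else q
    dv=(q.inv()*Q).as_rotvec(); p0=p.copy(); q0=q; rows=[]
    for i in range(1,n+1):
        t=p0+(T-p0)*i/n; w=q0*R.from_rotvec(dv*i/n)
        sh=np.round(q.inv().apply(t-p)*100,2); tr=np.round(np.degrees((q.inv()*w).as_rotvec()),1)
        p=p+q.apply(sh/100); q=q*R.from_rotvec(np.radians(tr)); rows.append([sh.tolist(),tr.tolist()])
    print(json.dumps(rows)); print('end',p.round(4),q.as_matrix().round(3).tolist()); return rows
def Rd(hx,tilt=0,flip=False):
    "tool x along heading hx(deg), pointing down; tilt: tool z leans toward world +x slope 27"
    x=np.array([np.cos(np.radians(hx)),np.sin(np.radians(hx)),0]); z=np.array([0,0,-1.])
    return R.from_matrix(np.c_[x,np.cross(z,x),z])
E
python3 - <<'E'
from h import *
s=load('top0')
for c in blobs(s,(225,455,130,240)):
    a,b=ends(c); z=.02
    A,B=onz(s,*a,z),onz(s,*b,z); print(a.round(1),b.round(1),A.round(3)[:2],B.round(3)[:2],'len',np.linalg.norm(A-B).round(3),'hd',np.degrees(np.arctan2(*(B-A)[1::-1])).round(1))
# rough bed corners (toe/head) & centres
print(np.array([onz(s,*p,.06)[:2] for p in[(230,184),(276,186),(233,148),(275,150)]]).round(3))
E
```

```text
Traceback (most recent call last):
  File "h.py", line 11, in onz
    p,d=ray(s,u,v); return p+d*(z-p[2])/d[2]
        ~~~^^^^^^^
  File "h.py", line 9, in ray
    d=np.array([(u-s['cx'])/s['fx'],(v-s['cy'])/s['fy'],1.]); return s['position'], s['rotation']@d
                                                                                    ~~~~~~~~~~~~~^~
ValueError: matmul: Input operand 1 has a mismatch in its core dimension 0, with gufunc signature (n?,k),(k,m?)->(n?,m?) (size 3 is different from 4)
```

```bash
sed -i "s/return s\['position'\], s\['rotation'\]@d/return s['position'], R.from_quat(s['rotation']).apply(d)/; s/c=s\['rotation'\].T@(np.asarray(P)-s\['position'\])/c=R.from_quat(s['rotation']).inv().apply(np.asarray(P)-s['position'])/" h.py
python3 - <<'E'
from h import *
s=load('top0')
for c in blobs(s,(225,455,130,240)):
    a,b=ends(c); z=.02
    A,B=onz(s,*a,z),onz(s,*b,z); print(a.round(1),b.round(1),A.round(3)[:2],B.round(3)[:2],'len',np.linalg.norm(A-B).round(3),'hd',np.degrees(np.arctan2(*(B-A)[1::-1])).round(1))
print(np.array([onz(s,*p,.06)[:2] for p in[(230,184),(276,186),(233,148),(275,150)]]).round(3))
E
```

```text
[454. 231.] [394. 231.] [ 0.392 -0.48 ] [ 0.398 -0.261] len 0.219 hd 88.4
[307.6 206.2] [270.8 224.6] [0.497 0.05 ] [0.434 0.185] len 0.149 hd 115.1
[388.  220.5] [247.  220.5] [ 0.437 -0.241] [0.451 0.271] len 0.512 hd 88.4
[339.1 202.1] [301.2 203.9] [ 0.509 -0.065] [0.507 0.074] len 0.139 hd 91.2
[452.8 200.8] [403.3 210.7] [ 0.502 -0.482] [ 0.471 -0.299] len 0.186 hd 99.7
[262.6 158. ] [264.7 185.1] [0.68  0.211] [0.579 0.205] len 0.101 hd -176.7
[246.5 157. ] [246.5 184. ] [0.685 0.27 ] [0.585 0.271] len 0.1 hd 179.2
[368.2 151.8] [371.6 187.8] [ 0.693 -0.178] [ 0.558 -0.186] len 0.134 hd -176.9
[325. 143.] [325. 187.] [ 0.73 -0.02] [ 0.566 -0.015] len 0.164 hd 178.3
[297.5 135.8] [286.3 186. ] [0.759 0.081] [0.574 0.126] len 0.191 hd 166.3
[454.  160.5] [365.  160.5] [ 0.652 -0.494] [ 0.66  -0.165] len 0.329 hd 88.5
[337.8 132.1] [361.3 137.2] [ 0.769 -0.068] [ 0.748 -0.155] len 0.089 hd -103.8
[238.5 132.9] [286.3 144.8] [0.776 0.298] [0.726 0.123] len 0.182 hd -105.7
[[0.581 0.323]
 [0.569 0.16 ]
 [0.71  0.311]
 [0.699 0.161]]
```

```bash
python3 - <<'E'
from h import *
s=load('top0')
for n,a,b in[('short',(150,281),(253,279)),('med',(438,297),(312,272)),('long',(597,267),(753,234))]:
    P=[onz(s,220+u/3.3,135+v/3.3,.02) for u,v in(a,b)]; print(n,P[0][:2].round(3),P[1][:2].round(3),np.linalg.norm(P[0]-P[1]).round(3))
plan(np.array([.46,-.36,.34]),Rd(90),8)
E
```

```text
short [0.451 0.205] [0.45  0.091] 0.113
med [ 0.424 -0.112] [0.456 0.026] 0.142
long [ 0.452 -0.289] [ 0.484 -0.464] 0.178
[[[3.52, -1.41, -1.04], [-0.0, -0.0, -8.4]], [[3.69, -0.88, -1.03], [-0.0, -0.0, -8.3]], [[3.78, -0.34, -1.04], [-0.0, -0.0, -8.4]], [[3.78, 0.22, -1.03], [-0.0, -0.0, -8.3]], [[3.72, 0.76, -1.04], [-0.0, -0.0, -8.4]], [[3.56, 1.29, -1.03], [-0.0, -0.1, -8.3]], [[3.34, 1.8, -1.04], [-0.1, 0.0, -8.4]], [[3.04, 2.26, -1.04], [0.0, 0.0, -8.4]]]
end [ 0.46 -0.36  0.34] [[-0.001, 1.0, 0.0], [1.0, 0.001, -0.001], [-0.001, 0.0, -1.0]]
```

Request:
{"api": "step_arm", "payload": {
  "steps": [
    [[3.5,-1.4,-1],[0,0,-8.4]],
    [[3.7,-0.9,-1],[0,0,-8.3]],
    [[3.8,-0.3,-1],[0,0,-8.4]],
    [[3.8,0.2,-1],[0,0,-8.3]],
    [[3.7,0.8,-1],[0,0,-8.4]],
    [[3.6,1.3,-1],[0,0,-8.3]],
    [[3.3,1.8,-1],[0,0,-8.4]],
    [[3.0,2.3,-1],[0,0,-8.4]],
    [[0,0,0],[0,0,0]]
  ],
  "claw": 1
}}

```text
clock: 1.23
tool_pos: [0.4639, -0.358, 0.3383]
eef_rot: [0.705, 0.71, 0.002, 0.0]
contact_force: [-0.6, 0.0, 0.4]
opening: 0.999
finger_force: 0.0
```

```bash
python3 - <<'E'
from h import *
s=snap('wrist','w1'); st=sensors.get_state(); print(st['q'].round(2),st['tool_pos'].round(3),st['clock'],s['position'],R.from_quat(s['rotation']).as_matrix().round(2).tolist(),s['fx'],s['cx'],s['cy'])
E
```

```text
[ 0.9   0.59 -0.54  1.57  0.33  1.08  0.27] [ 0.462 -0.36   0.338] 1.275 [ 0.46277371 -0.28776227  0.46529437] [[1.0, 0.01, 0.0], [0.01, -0.96, -0.28], [0.0, 0.28, -0.96]] 359.03977098129866 321.743100554752 199.94439853605124
```

View pics/w1.png

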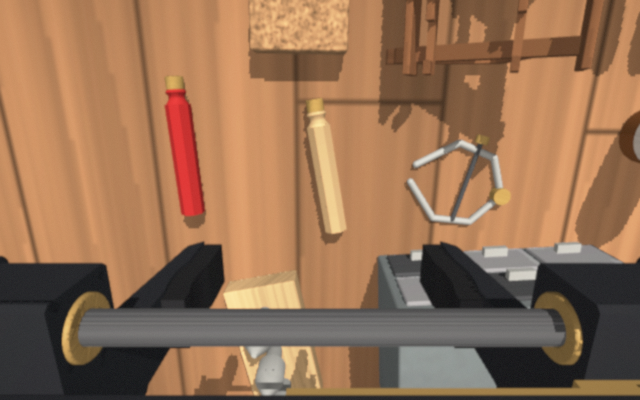

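The wrist view shows the long handle from its ferrule at (314,100) to its butt at (337,235). Red is at (185,145) and the calipers are at (455,180). Next I'll move over the short and medium handles.

Request:
{"api": "step_arm", "payload": {
  "steps": [
    [[5.8,0,0],[0,0,0]],
    [[5.8,0,0],[0,0,0]],
    [[5.8,0,0],[0,0,0]],
    [[5.8,0,0],[0,0,0]],
    [[5.8,0,0],[0,0,0]],
    [[5.8,0,0],[0,0,0]],
    [[5.8,0,0],[0,0,0]],
    [[0,0,0],[0,0,0]]
  ]
}}

```text
clock: 2.28
tool_pos: [0.4605, 0.0484, 0.3378]
eef_rot: [0.705, 0.709, 0.001, -0.0]
contact_force: [-0.4, -0.8, 0.4]
opening: 1.002
finger_force: 0.0
```

```bash
python3 - <<'E'
from h import *
s=snap('wrist','w2'); st=sensors.get_state(); print(st['q'].round(2),st['tool_pos'].round(3),st['clock'])
s=load('w1')
for S in(110,120,130,140):
  for c in blobs(s,(298,352,90,245),S,150):
    a,b=ends(c);A,B=onz(s,*a,.016),onz(s,*b,.016); print(S,a,b,A.round(4),B.round(4),np.linalg.norm(A-B),cv2.minAreaRect(c)[1])
E
```

```text
[ 0.21  0.41 -0.6   1.91  0.29  0.91 -0.52] [0.461 0.045 0.337] 2.325
110 [315.19406 111.96605] [336.16434 231.79625] [ 0.456  -0.3056  0.016 ] [ 0.4842 -0.4611  0.016 ] 0.1580098557414482 (121.6512680053711, 20.734891891479492)
120 [315.42566 111.2762 ] [336.81708 233.2075 ] [ 0.4563 -0.3048  0.016 ] [ 0.4851 -0.4631  0.016 ] 0.16090442108483238 (123.79353332519531, 23.172407150268555)
130 [308.71478 114.80251] [312.52374 244.30814] [ 0.4481 -0.309   0.016 ] [ 0.4526 -0.4793  0.016 ] 0.17032427007548998 (129.56163024902344, 23.01945686340332)
130 [329. 104.] [329. 244.] [ 0.4727 -0.2961  0.016 ] [ 0.4749 -0.4787  0.016 ] 0.1825874809179092 (140.0, 44.0)
130 [344.   94.5] [320.   94.5] [ 0.4905 -0.285   0.016 ] [ 0.4617 -0.2852  0.016 ] 0.02882038766133537 (9.0, 24.0)
140 [308.41916 104.75239] [312.52463 244.33752] [ 0.4478 -0.2972  0.016 ] [ 0.4526 -0.4793  0.016 ] 0.1822126411605501 (139.64549255371094, 23.01945686340332)
140 [329. 104.] [329. 244.] [ 0.4727 -0.2961  0.016 ] [ 0.4749 -0.4787  0.016 ] 0.1825874809179092 (140.0, 44.0)
140 [351.   95.5] [299.   95.5] [ 0.499  -0.2861  0.016 ] [ 0.4365 -0.2865  0.016 ] 0.062484853928602965 (11.0, 52.0)
```

View pics/w2.png

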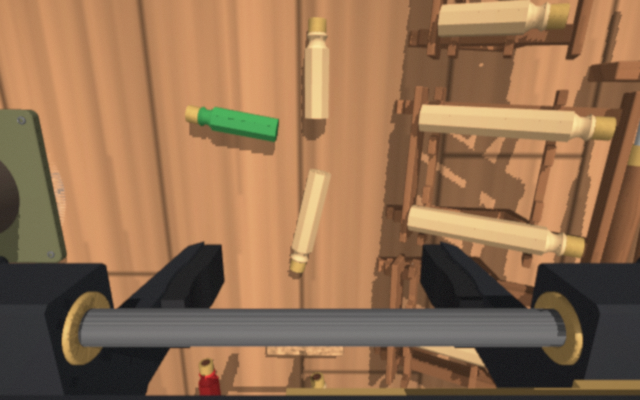

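The view shows the short handle from (317,18) at the ferrule to (316,118), and the medium from (298,272) at the ferrule to (318,172). Green is at (235,122). Racked long handles are at (515,122) and (490,230), and a racked short one is at (500,18). I'll measure these and take one look over the short and long beds.

Request:
{"api": "step_arm", "payload": {
  "steps": [
    [[4,4.5,0],[0,0,0]],
    [[4,4.5,0],[0,0,0]],
    [[4,4.5,0],[0,0,0]],
    [[0,0,0],[0,0,0]]
  ]
}}

```text
clock: 2.82
tool_pos: [0.5981, 0.1649, 0.3359]
eef_rot: [0.708, 0.707, 0.0, -0.001]
contact_force: [-1.0, -1.0, -0.9]
opening: 1.003
finger_force: 0.0
```

```bash
python3 - <<'E'
from h import *
s=snap('wrist','w3'); st=sensors.get_state(); print(st['q'].round(2),st['tool_pos'].round(3),st['clock'])
s=load('w2')
for box in((285,350,5,135),(280,340,160,280)):
  for c in blobs(s,box,112,150):
    a,b=ends(c);A,B=onz(s,*a,.016),onz(s,*b,.016); d=(A-B)/np.linalg.norm(A-B); print(a,b,A.round(4),B.round(4),np.linalg.norm(A-B),cv2.minAreaRect(c)[1],np.degrees(np.arctan2(d[1],d[0])))
E
```

```text
[-0.05  0.64 -0.55  1.47  0.35  1.13 -0.66] [0.597 0.163 0.336] 2.875
[316.49997  32.     ] [316.49997  116.999985] [0.4531 0.1899 0.016 ] [0.4533 0.0948 0.016 ] 0.09506703000996024 (22.999996185302734, 84.99998474121094) 90.1226071443201
[320.0635  170.52332] [297.80417 260.95178] [0.458  0.0285 0.016 ] [ 0.4282 -0.0974  0.016 ] 0.12935029788496416 (20.929105758666992, 93.12779998779297) 76.67194503996093
```

View pics/w3.png

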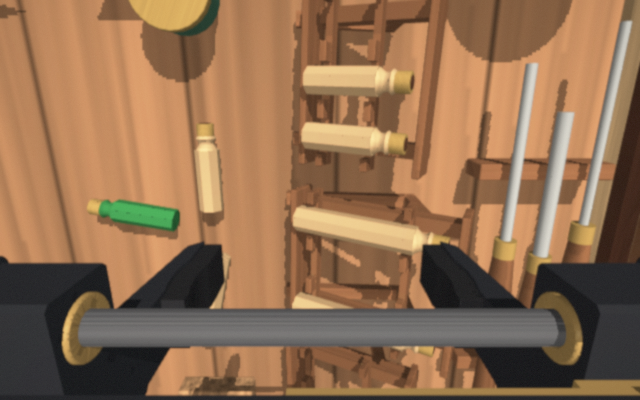

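The view shows the short bed with its free place at the top (about (350,30)) and racked handles at (355,82) and (355,138). Yaw is small. The measured handle sizes match the spec: barrel plus neck came to 95 (given 95), 129 (given 125) and 158 (given 155) mm. I'll pick up the short handle.

Request:
{"api": "step_arm", "payload": {
  "steps": [
    [[-0.6,-2.9,5],[0,0,0]],
    [[-0.6,-2.9,5],[0,0,0]],
    [[-0.6,-2.9,5],[0,0,0]],
    [[-0.6,-2.9,5],[0,0,0]],
    [[-0.6,-2.9,3],[0,0,0]],
    [[0,0,2],[0,0,0]],
    [[0,0,0],[0,0,0]]
  ],
  "claw": 0.36,
  "grip_force": 20
}}

```text
clock: 3.75
tool_pos: [0.4498, 0.1316, 0.0874]
eef_rot: [0.708, 0.706, -0.002, 0.0]
contact_force: [-0.2, -0.1, -0.5]
opening: 0.682
finger_force: 0.0
```

```bash
python3 - <<'E'
from h import *
s=snap('wrist','w4'); st=sensors.get_state(); print(st['q'].round(2),st['tool_pos'].round(4),st['clock'],R.from_quat(st['eef_rot']).as_matrix().round(3).tolist())
print(proj(s,[.453,.094,.014]),proj(s,[.453,.204,.014]),proj(s,st['tool_pos']))
for c in blobs(s,(200,440,0,300),112,150): a,b=ends(c); print(a,b,onz(s,*a,.016),onz(s,*b,.016),cv2.minAreaRect(c)[1])
E
```

```text
[-0.25  0.81 -0.21  2.15  0.7   0.25 -1.08] [0.4507 0.1324 0.0881] 3.8 [[0.002, 1.0, -0.001], [1.0, -0.002, -0.002], [-0.002, -0.001, -1.0]]
[np.float64(328.01276421577046), np.float64(277.23215421838285)] [np.float64(328.42743241185485), np.float64(91.75267650703148)] [np.float64(324.91195245838264), np.float64(281.2988576141161)]
[329. 121.] [329. 288.] [0.45331453 0.18886806 0.016     ] [0.45359616 0.08767145 0.016     ] (167.0, 50.0)
```

Joint 7 would sit near its limit if I placed with this grasp, so I turn the tool half round first.

Request:
{"api": "step_arm", "payload": {
  "steps": [
    [[0,0,-1],[0,0,-10]],
    [[0,0,-1],[0,0,-10]],
    [[0,0,0],[0,0,-10]],
    [[0,0,0],[0,0,-10]],
    [[0,0,0],[0,0,-10]],
    [[0,0,0],[0,0,-10]],
    [[0,0,0],[0,0,-10]],
    [[0,0,0],[0,0,-10]],
    [[0,0,0],[0,0,-10]],
    [[0,0,0],[0,0,-10]],
    [[0,0,0],[0,0,-10]],
    [[0,0,0],[0,0,-10]]
  ]
}}

```text
clock: 5.3
tool_pos: [0.452, 0.1331, 0.1091]
eef_rot: [-0.26, 0.965, -0.001, 0.001]
contact_force: [0.2, 0.0, -0.3]
opening: 0.682
finger_force: 0.0
```

Request:
{"api": "step_arm", "payload": {
  "steps": [
    [[0,0,0],[0,0,-10]],
    [[0,0,0],[0,0,-10]],
    [[0,0,0],[0,0,-10]],
    [[0,0,0],[0,0,-10]],
    [[0,0,0],[0,0,-10]],
    [[0,0,0],[0,0,-10]],
    [[0,0,0],[0,0,0]]
  ]
}}

```text
clock: 6.18
tool_pos: [0.4518, 0.1333, 0.1087]
eef_rot: [-0.706, 0.709, -0.001, 0.0]
contact_force: [-0.9, -0.6, -0.5]
opening: 0.678
finger_force: 0.0
```

```bash
python3 - <<'E'
from h import *
st=sensors.get_state(); print(st['q'].round(2),st['clock'])
plan(np.array([.453,.133,.021]),Rd(-90),3)
E
```

```text
[ 0.17  0.95 -0.97  2.12  1.21  0.8   1.53] 6.175
[[[0.01, -0.04, 2.92], [-0.0, -0.0, -0.1]], [[0.01, -0.03, 2.92], [-0.1, -0.0, -0.1]], [[0.01, -0.04, 2.93], [-0.0, -0.0, -0.0]]]
end [0.453 0.133 0.021] [[-0.001, -1.0, 0.0], [-1.0, 0.001, -0.001], [0.001, -0.0, -1.0]]
```

Request:
{"api": "step_arm", "payload": {
  "steps": [
    [[0,-0.1,3],[0,0,0]],
    [[0,0,3],[0,0,0]],
    [[0,0,2.1],[0,0,0]],
    [[0,0,0.7],[0,0,0]],
    [[0,0,0],[0,0,0]]
  ]
}}

```text
clock: 6.8
tool_pos: [0.4523, 0.1345, 0.0203]
eef_rot: [-0.706, 0.708, -0.0, 0.0]
contact_force: [0.3, 0.1, 0.3]
opening: 0.681
finger_force: 0.0
```

Request:
{"api": "step_arm", "payload": {
  "steps": [
    [[0,0,0],[0,0,0]],
    [[0,0,0],[0,0,0]],
    [[0,0,0],[0,0,0]],
    [[0,0,0],[0,0,0]],
    [[0,0,0],[0,0,0]]
  ],
  "claw": -1
}}

```text
clock: 7.42
tool_pos: [0.4521, 0.1348, 0.0199]
eef_rot: [0.707, -0.707, 0.0, -0.0]
contact_force: [0.2, -1.1, 3.1]
opening: 0.313
finger_force: 20.0
```

```bash
python3 - <<'E'
from h import *
plan(np.array([.50,.20,.24]),Rd(180),9)
s=load('w3')
# racked short handles in w3 (mid image columns/rows)
for box in((290,425,60,100),(290,425,118,158),(285,460,200,255)):
  for c in blobs(s,box,112,150):
    a,b=ends(c); print(a,b,[onz(s,*(a if a[0]<b[0] else b),.060).round(3)],[onz(s,*(b if a[0]<b[0] else a),.06+.095*np.sin(.471)).round(3)])
E
```

```text
[[[-0.72, -0.53, -2.45], [-0.0, 0.0, 10.0]], [[-0.81, -0.4, -2.44], [-0.0, 0.0, 10.0]], [[-0.86, -0.26, -2.45], [-0.0, 0.0, 10.0]], [[-0.9, -0.1, -2.44], [-0.0, 0.0, 10.0]], [[-0.89, 0.06, -2.45], [-0.0, 0.0, 10.0]], [[-0.88, 0.21, -2.44], [-0.0, 0.0, 10.0]], [[-0.82, 0.36, -2.45], [-0.0, 0.0, 10.0]], [[-0.75, 0.49, -2.44], [-0.0, 0.0, 10.0]], [[-0.66, 0.62, -2.45], [-0.0, 0.0, 10.0]]]
end [0.5  0.2  0.24] [[-1.0, -0.001, 0.001], [-0.001, 1.0, -0.0], [-0.001, -0.0, -1.0]]
[303.72922  76.87385] [394.44925  81.91384] [array([0.578, 0.255, 0.06 ])] [array([0.667, 0.248, 0.103])]
[301.74655 133.36569] [388.1829  142.62674] [array([0.575, 0.196, 0.06 ])] [array([0.664, 0.191, 0.103])]
[294.0112  213.94937] [430.52408 244.15134] [array([0.565, 0.102, 0.06 ])] [array([0.715, 0.082, 0.103])]
```

Short handle gripped (27.5 mm opening). I'll lift it and go above the short bed to look.

Request:
{"api": "step_arm", "payload": {
  "steps": [
    [[0,0,-3],[0,0,0]],
    [[-0.7,-0.5,-4],[0,0,10]],
    [[-0.8,-0.4,-4],[0,0,10]],
    [[-1.6,-1.2,-4],[0,0,10]],
    [[-2.2,-1.5,-4],[0,0,10]],
    [[-2.5,-1,-4],[0,0,10]],
    [[-3,-0.5,-3],[0,0,10]],
    [[-3,0,-2],[0,0,10]],
    [[-3,0.5,0],[0,0,10]],
    [[-3,1,0],[0,0,10]],
    [[0,0,0],[0,0,0]]
  ]
}}

```text
clock: 8.8
tool_pos: [0.6335, 0.246, 0.2987]
eef_rot: [-0.0, 1.0, 0.0, -0.0]
contact_force: [0.5, 0.1, -0.2]
opening: 0.317
finger_force: 20.0
```

```bash
python3 - <<'E'
from h import *
st=sensors.get_state(); print(st['q'].round(2),st['clock'],st['tool_pos'].round(3))
plan(np.array([.67,.29,.32]),Rd(180),3)
E
```

```text
[-0.08  0.82 -0.77  1.31  0.57  1.23  0.7 ] 8.8 [0.633 0.246 0.299]
[[[-1.22, 1.47, -0.71], [0.0, -0.0, 0.0]], [[-1.22, 1.46, -0.71], [0.0, -0.0, 0.0]], [[-1.21, 1.47, -0.71], [0.0, -0.0, 0.0]]]
end [0.67 0.29 0.32] [[-1.0, -0.001, -0.0], [-0.001, 1.0, 0.0], [0.0, 0.0, -1.0]]
```

Request:
{"api": "step_arm", "payload": {
  "steps": [
    [[-2,1.5,0],[0,0,0]],
    [[-2,1.5,0],[0,0,0]],
    [[-1,1.5,0],[0,0,0]],
    [[0,0,0],[0,0,0]]
  ]
}}

```text
clock: 9.3
tool_pos: [0.6819, 0.2909, 0.2987]
eef_rot: [-0.002, 1.0, 0.0, -0.001]
contact_force: [-0.6, -0.1, 0.2]
opening: 0.321
finger_force: 20.0
```

```bash
python3 - <<'E'
from h import *
s=snap('wrist','w5'); st=sensors.get_state(); print(st['q'].round(2),st['clock'],st['tool_pos'].round(4))
im=cv2.resize(s['img'][0:300,130:510],(760,600),interpolation=cv2.INTER_CUBIC); cv2.imwrite('pics/w5c.png',im[:,:,::-1])
E
```

```text
[-0.18  0.91 -0.75  1.07  0.58  1.36  0.74] 9.35 [0.6819 0.2898 0.299 ]
```

View pics/w5c.png

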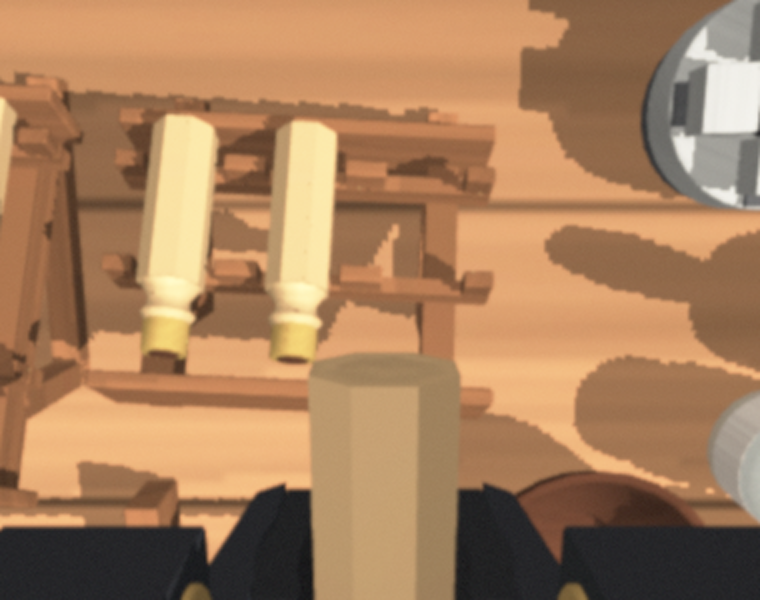

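The crop shows the free place on the right, between tabs (388/465, 174) on the front rail and (383/465, 279) on the rear rail. The held handle is straight in the jaws, with its butt at (385,365).

```bash
cat >> h.py <<'E'
S27,C27=np.sin(np.radians(27)),np.cos(np.radians(27))
def hz(x,z): return .045+x*S27+z*C27
def bedpose(F,Rr,xf,xr,y,zz=.014):
    "F,Rr: world xyz of points at bed (xf,y,zz),(xr,y,zz) -> yaw, origin"
    d=(Rr-F)[:2]; yaw=np.arctan2(d[1],d[0]); 
    return yaw
def bedR(yaw): return np.array([[np.cos(yaw)*C27,-np.sin(yaw),-np.cos(yaw)*S27],[np.sin(yaw)*C27,np.cos(yaw),-np.sin(yaw)*S27],[S27,0,C27]])
def fit(s,obs):
    "obs: list of (u,v,(bx,by,bz)); least squares for Ox,Oy,yaw"
    from scipy.optimize import least_squares
    def f(t): return np.concatenate([np.array(proj(s,np.array([t[0],t[1],.045])+bedR(t[2])@np.array(b)))-[u,v] for u,v,b in obs])
    o=least_squares(f,[.58,0.1,0.]); return o.x,o.fun.reshape(-1,2).round(1)
E
python3 - <<'E'
from h import *
s=load('w5'); P=lambda c,r:(130+c/2,r/2)
obs=[P(388,170)+((.017,.039,.014),),P(465,177)+((.017,.077,.014),),P(383,274)+((.070,.039,.014),),P(465,281)+((.070,.077,.014),),P(345,168)+((.017,.019,.014),),P(495,178)+((.017,.091,.014),),P(342,274)+((.070,.019,.014),),P(492,282)+((.070,.091,.014),)]
t,e=fit(s,obs); print(t,np.degrees(t[2]),e.tolist())
O=np.array([t[0],t[1],.045]);B=bedR(t[2])
for y in(-.058,0):
  for x in(.006,.101): p=proj(s,O+B@[x,y,.014]); print('racked butt / neck end in crop',[(p[0]-130)*2,p[1]*2])
# held butt: ray vs tcp
st=sensors.get_state(); p=st['tool_pos']; print('tcp',p,'held butt x offset',onz(s,*P(385,378),p[2]-.007)-p)
tz=O+B@[.045,.058,.014]; print('grasp axis pt',tz,'free butt', O+B@[.006,.058,.014])
E
```

```text
[ 0.58880449  0.25290885 -0.05082932] -2.912305543500661 [[-0.2, 0.5], [0.9, -0.7], [-0.4, 0.9], [-0.6, -0.3], [0.4, 0.3], [0.4, -0.4], [-1.4, -0.2], [0.9, 0.0]]
racked butt / neck end in crop [np.float64(186.76377780947928), np.float64(138.4321907982383)]
racked butt / neck end in crop [np.float64(165.56815298387187), np.float64(328.81858289369944)]
racked butt / neck end in crop [np.float64(307.71269774097243), np.float64(145.37667229736732)]
racked butt / neck end in crop [np.float64(293.33310932182167), np.float64(335.66699102561563)]
tcp [0.6819383  0.28981724 0.29899595] held butt x offset [-0.03755964  0.00018828 -0.007     ]
grasp axis pt [0.62544717 0.30911972 0.07790366] free butt [0.59074279 0.31088524 0.06019803]
```

```bash
cat >> h.py <<'E'
def place(O,yaw,y,xm,h,sgn,n,lift=.006):
    "TCP so the axis point at bed (xm,y,.014+h); sgn=-1: tool x downhill"
    B=bedR(yaw); x=sgn*B[:,0]; z=-B[:,2]
    return plan(np.array(O)+B@[xm,y,.014+lift+h],R.from_matrix(np.c_[x,np.cross(z,x),z]),n)
E
python3 - <<'E'
from h import *
place([.5888,.2529,.045],-.0508,.058,.0435,.06,-1,6)
E
```

```text
[[[1.46, 0.35, 2.72], [0.1, -4.5, 0.5]], [[1.67, 0.35, 2.59], [0.1, -4.5, 0.5]], [[1.87, 0.33, 2.46], [0.1, -4.5, 0.5]], [[2.06, 0.33, 2.3], [0.2, -4.6, 0.5]], [[2.24, 0.31, 2.13], [0.1, -4.5, 0.5]], [[2.4, 0.29, 1.94], [0.1, -4.5, 0.5]]]
end [0.5942 0.3107 0.136 ] [[-0.89, 0.051, 0.453], [0.045, 0.999, -0.023], [-0.454, -0.001, -0.891]]
```

Request:
{"api": "step_arm", "payload": {
  "steps": [
    [[1.5,0.4,2.7],[0.1,-4.5,0.5]],
    [[1.7,0.3,2.6],[0.1,-4.5,0.5]],
    [[1.9,0.3,2.5],[0.1,-4.5,0.5]],
    [[2.1,0.3,2.3],[0.1,-4.5,0.5]],
    [[2.2,0.3,2.1],[0.1,-4.5,0.5]],
    [[2.4,0.3,1.9],[0.1,-4.5,0.5]],
    [[0,0,0],[0,0,0]]
  ]
}}

```text
clock: 10.22
tool_pos: [0.598, 0.3088, 0.1439]
eef_rot: [0.023, 0.975, -0.008, 0.223]
contact_force: [-0.0, 0.2, -0.5]
opening: 0.316
finger_force: 20.0
```

```bash
python3 - <<'E'
from h import *
st=sensors.get_state(); print(st['q'].round(2),st['clock'],st['contact_force'].round(1))
place([.5888,.2529,.045],-.0508,.058,.0435,.001,-1,4)
E
```

```text
[-0.53  0.83 -0.25  1.87  1.38  0.49 -0.41] 10.225 [-0.   0.2 -0.5]
[[[0.14, 0.05, 1.61], [-0.1, -0.3, 0.1]], [[0.15, 0.05, 1.61], [-0.0, -0.3, 0.1]], [[0.15, 0.04, 1.61], [-0.1, -0.4, 0.0]], [[0.17, 0.04, 1.6], [-0.0, -0.3, 0.1]]]
end [0.6209 0.3093 0.0835] [[-0.89, 0.051, 0.454], [0.045, 0.999, -0.023], [-0.454, -0.0, -0.891]]
```

Request:
{"api": "step_arm", "payload": {
  "steps": [
    [[0.2,0.1,2],[0,-0.6,0.1]],
    [[0.2,0.1,2],[0,-0.7,0.1]],
    [[0.2,0,1.4],[-0.1,0,0]],
    [[0,0,0],[0,0,0]]
  ]
}}

```text
clock: 10.72
tool_pos: [0.6217, 0.3082, 0.0945]
eef_rot: [0.028, 0.971, -0.006, 0.236]
contact_force: [0.4, -0.1, -0.3]
opening: 0.317
finger_force: 20.0
```

```bash
python3 - <<'E'
from h import *
st=sensors.get_state(); print(st['q'].round(2),st['clock'],st['contact_force'].round(1))
place([.5888,.2529,.045],-.0508,.058,.0435,.001,-1,1)
E
```

```text
[-0.55  0.92 -0.2   1.84  1.59  0.46 -0.62] 10.725 [ 0.4 -0.1 -0.3]
[[[0.58, 0.11, 0.95], [-0.1, 0.3, -0.4]]]
end [0.6209 0.3093 0.0834] [[-0.89, 0.051, 0.453], [0.045, 0.999, -0.024], [-0.454, -0.001, -0.891]]
```

Request:
{"api": "step_arm", "payload": {
  "steps": [
    [[0.5,0.1,0.3],[-0.1,0.3,-0.4]],
    [[0,0,0.4],[0,0,0]],
    [[0,0,0.2],[0,0,0]],
    [[0,0,0],[0,0,0]],
    [[0,0,0],[0,0,0]]
  ]
}}

```text
clock: 11.35
tool_pos: [0.6199, 0.3111, 0.084]
eef_rot: [0.023, 0.972, -0.006, 0.233]
contact_force: [1.1, 0.3, -1.6]
opening: 0.313
finger_force: 20.0
```

```bash
python3 - <<'E'
from h import *
st=sensors.get_state(); print(st['clock'],st['contact_force'].round(1),st['moment'].round(2))
place([.5888,.2529,.045],-.0508,.058,.0435,.001,-1,1)
E
```

```text
11.35 [ 1.1  0.3 -1.6] [ 0.07  0.39 -0.04]
[[[-0.08, -0.17, 0.1], [0.1, -0.0, 0.1]]]
end [0.6209 0.3093 0.0835] [[-0.89, 0.05, 0.453], [0.044, 0.999, -0.024], [-0.454, -0.001, -0.891]]
```

Request:
{"api": "step_arm", "payload": {
  "steps": [
    [[0,-0.1,0.1],[0,0,0]],
    [[0,0,0.1],[0,0,0]],
    [[0,0,0],[0,0,0]]
  ]
}}

```text
clock: 11.72
tool_pos: [0.6206, 0.3098, 0.0825]
eef_rot: [0.023, 0.972, -0.006, 0.233]
contact_force: [-3.2, -1.7, 4.0]
opening: 0.314
finger_force: 20.0
```

```bash
python3 - <<'E'
from h import *
s=snap('side','side1')
st=sensors.get_state(); print(st['clock'],st['contact_force'].round(1),st['moment'].round(2))
place([.5888,.2529,.045],-.0508,.058,.0435,.001,-1,1)
E
```

```text
11.775 [-3.3 -0.8  4.6] [-0.16  0.51 -0.13]
[[[-0.08, -0.04, -0.07], [0.0, 0.0, 0.1]]]
end [0.621  0.3093 0.0835] [[-0.89, 0.05, 0.453], [0.045, 0.999, -0.022], [-0.454, 0.0, -0.891]]
```

Contact of about 5.6 N along the bed normal shows it is seated. I'll open a little and withdraw straight back.

Request:
{"api": "step_arm", "payload": {
  "steps": [
    [[0,0,0],[0,0,0]],
    [[0,0,0],[0,0,0]],
    [[0,0,0],[0,0,0]],
    [[0,0,-1],[0,0,0]],
    [[0,0,-3],[0,0,0]],
    [[0,0,-4],[0,0,0]],
    [[0,0,-4],[0,0,0]],
    [[0,0,-2],[0,0,0]],
    [[0,0,0],[0,0,0]]
  ],
  "claw": -0.16
}}

```text
clock: 12.9
tool_pos: [0.5571, 0.314, 0.2089]
eef_rot: [0.023, 0.972, -0.004, 0.234]
contact_force: [-0.2, -0.3, 0.4]
opening: 0.423
finger_force: 0.0
```

```bash
python3 - <<'E'
from h import *
s=snap('wrist','w6'); st=sensors.get_state(); print(st['q'].round(2),st['clock'],st['tool_pos'].round(3))
O=np.array([.5888,.2529,.045]);B=bedR(-.0508)
for c in blobs(s,(0,640,0,270),112,150):
    a,b=ends(c); print(a.round(),b.round(),cv2.minAreaRect(c)[1])
for y in(-.058,0,.058): print([np.round(proj(s,O+B@[x,y,.020])) for x in(.0,.095)])
plan(np.array([.47,.06,.25]),Rd(77),10)
E
```

```text
[-0.58  0.69 -0.26  1.94  1.28  0.52 -0.37] 12.95 [0.557 0.313 0.208]
[624. 262.] [596. 264.] (7.0560784339904785, 27.76413345336914)
[480. 230.] [599. 242.] (120.42208099365234, 60.63923263549805)
[320. 139.] [320. 259.] (120.0, 37.0)
[243. 138.] [250. 254.] (116.70977020263672, 39.48545837402344)
[166. 136.] [182. 259.] (123.30874633789062, 42.09414291381836)
[ 31. 127.] [ 65. 274.] (151.33045959472656, 47.82012939453125)
[541.  88.] [491. 144.] (50.98963928222656, 74.64117431640625)
[639.  91.] [524. 162.] (44.76141357421875, 135.54006958007812)
[567.  34.] [494.  95.] (41.35591125488281, 95.25944519042969)
[636.  54.] [552.  61.] (61.13671875, 84.28987884521484)
[array([164., 135.]), array([178., 254.])]
[array([242., 136.]), array([249., 254.])]
[array([321., 136.]), array([321., 254.])]
[[[0.48, -2.57, -0.72], [2.4, 2.0, 9.8]], [[0.05, -2.64, -0.6], [2.3, 1.9, 9.8]], [[-0.39, -2.64, -0.5], [2.4, 2.0, 9.8]], [[-0.81, -2.56, -0.42], [2.4, 2.0, 9.9]], [[-1.23, -2.39, -0.34], [2.3, 2.0, 9.8]], [[-1.6, -2.16, -0.3], [2.4, 1.9, 9.8]], [[-1.95, -1.87, -0.28], [2.3, 2.0, 9.8]], [[-2.22, -1.53, -0.28], [2.4, 2.0, 9.8]], [[-2.45, -1.13, -0.31], [2.4, 1.9, 9.9]], [[-2.59, -0.72, -0.35], [2.3, 2.0, 9.8]]]
end [0.47 0.06 0.25] [[0.226, 0.974, 0.001], [0.974, -0.226, -0.0], [0.0, 0.001, -1.0]]
```

The short handle lies in its place at the same depth as its neighbours: measured (320,139)–(320,259), predicted (321,136)–(321,254). Now the medium handle.

```bash
python3 - <<'E'
from h import *
plan(np.array([.4454,-.024,.13]),Rd(76.7),12)
E
```

```text
[[[1.0, -2.85, 0.21], [2.0, 1.6, 8.2]], [[0.58, -2.96, 0.34], [2.0, 1.7, 8.2]], [[0.14, -2.99, 0.45], [1.9, 1.6, 8.2]], [[-0.3, -2.97, 0.55], [2.0, 1.7, 8.2]], [[-0.73, -2.87, 0.63], [2.0, 1.6, 8.2]], [[-1.16, -2.71, 0.7], [1.9, 1.6, 8.2]], [[-1.55, -2.49, 0.76], [2.0, 1.7, 8.2]], [[-1.91, -2.22, 0.78], [2.0, 1.6, 8.2]], [[-2.23, -1.9, 0.8], [2.0, 1.6, 8.2]], [[-2.49, -1.53, 0.79], [2.0, 1.7, 8.2]], [[-2.71, -1.12, 0.76], [1.9, 1.6, 8.3]], [[-2.86, -0.7, 0.72], [2.0, 1.7, 8.2]]]
end [ 0.4454 -0.024   0.13  ] [[0.231, 0.973, 0.0], [0.973, -0.231, 0.001], [0.001, -0.0, -1.0]]
```

Request:
{"api": "step_arm", "payload": {
  "steps": [
    [[1.0,-2.8,0.2],[2,1.6,8.2]],
    [[0.6,-3,0.3],[2,1.7,8.2]],
    [[0.1,-3,0.4],[1.9,1.6,8.2]],
    [[-0.3,-3,0.6],[2,1.7,8.2]],
    [[-0.7,-2.9,0.6],[2,1.6,8.2]],
    [[-1.2,-2.7,0.7],[1.9,1.6,8.2]],
    [[-1.5,-2.5,0.8],[2,1.7,8.2]],
    [[-1.9,-2.2,0.8],[2,1.6,8.2]],
    [[-2.2,-1.9,0.8],[2,1.6,8.2]],
    [[-2.5,-1.5,0.8],[2,1.7,8.2]],
    [[-2.7,-1.1,0.8],[1.9,1.6,8.3]],
    [[-2.9,-0.7,0.7],[2,1.7,8.2]]
  ],
  "claw": 0.36
}}

```text
clock: 14.45
tool_pos: [0.4448, -0.0256, 0.1282]
eef_rot: [0.786, 0.618, -0.001, -0.001]
contact_force: [-0.0, -0.8, 0.6]
opening: 0.682
finger_force: 0.0
```

Request:
{"api": "step_arm", "payload": {
  "steps": [
    [[0,0,0],[0,0,0]],
    [[0,0,0],[0,0,0]]
  ]
}}

```text
clock: 14.7
tool_pos: [0.4453, -0.024, 0.1289]
eef_rot: [0.784, 0.621, -0.0, -0.0]
contact_force: [-0.6, 0.0, 0.4]
opening: 0.684
finger_force: 0.0
```

```bash
python3 - <<'E'
from h import *
st=sensors.get_state(); print(st['q'].round(2),st['clock'])
plan(np.array([.4454,-.024,.0205]),Rd(76.7),4)
E
```

```text
[ 0.12  0.72 -0.27  2.2   0.64  0.3  -0.93] 14.7
[[[-0.0, 0.01, 2.71], [-0.0, -0.0, 0.0]], [[-0.0, 0.0, 2.71], [-0.0, -0.0, 0.0]], [[-0.0, 0.01, 2.71], [-0.0, -0.0, 0.0]], [[-0.0, 0.01, 2.71], [-0.1, -0.0, 0.0]]]
end [ 0.4454 -0.024   0.0205] [[0.23, 0.973, 0.001], [0.973, -0.23, 0.0], [0.0, 0.001, -1.0]]
```

Request:
{"api": "step_arm", "payload": {
  "steps": [
    [[0,0,4],[0,0,0]],
    [[0,0,4],[0,0,0]],
    [[0,0,2],[0,0,0]],
    [[0,0,0.8],[0,0,0]],
    [[0,0,0],[0,0,0]]
  ]
}}

```text
clock: 15.32
tool_pos: [0.4469, -0.0234, 0.0344]
eef_rot: [0.783, 0.622, -0.004, -0.003]
contact_force: [-0.1, 1.0, 0.1]
opening: 0.678
finger_force: 0.0
```

Request:
{"api": "step_arm", "payload": {
  "steps": [
    [[0,0,0],[0,0,0]],
    [[0,0,0],[0,0,0]],
    [[0,0,0],[0,0,0]],
    [[0,0,0],[0,0,0]],
    [[0,0,0],[0,0,0]]
  ],
  "claw": -1
}}

```text
clock: 15.95
tool_pos: [0.4468, -0.0252, 0.0351]
eef_rot: [0.784, 0.62, -0.004, -0.002]
contact_force: [-0.0, 0.3, 3.5]
opening: 0.312
finger_force: 20.0
```

```bash
python3 - <<'E'
from h import *
st=sensors.get_state(); print(st['q'].round(2),st['clock'],st['tool_pos'])
plan(np.array([.66,-.16,.31]),Rd(180),12)
E
```

```text
[-0.01  0.92 -0.05  2.22  1.39  0.04 -1.67] 15.95 [ 0.44675886 -0.02516139  0.03514769]
[[[-0.69, 1.97, -2.3], [-0.0, -0.0, -8.6]], [[-0.98, 1.84, -2.31], [-0.1, -0.1, -8.6]], [[-1.25, 1.69, -2.3], [-0.0, 0.0, -8.6]], [[-1.48, 1.47, -2.3], [-0.1, -0.0, -8.6]], [[-1.69, 1.24, -2.29], [-0.0, -0.0, -8.7]], [[-1.85, 0.98, -2.3], [-0.1, -0.0, -8.6]], [[-1.98, 0.68, -2.3], [0.0, -0.1, -8.6]], [[-2.07, 0.38, -2.29], [-0.0, 0.0, -8.6]], [[-2.1, 0.07, -2.29], [-0.1, -0.0, -8.6]], [[-2.09, -0.24, -2.29], [-0.0, -0.0, -8.6]], [[-2.03, -0.55, -2.29], [-0.1, -0.1, -8.6]], [[-1.92, -0.84, -2.29], [-0.0, 0.0, -8.6]]]
end [ 0.66 -0.16  0.31] [[-1.0, 0.001, 0.0], [0.001, 1.0, -0.0], [-0.0, -0.0, -1.0]]
```

Joint 6 ran to its lower limit, so the tool stopped 15 mm high and this grip is poor. I'll open, back up, and take the handle with the tool tilted 15° about the closing axis. That frees the wrist and also reduces the tilt needed at the rack.

Request:
{"api": "step_arm", "payload": {
  "steps": [
    [[0,0,0],[0,0,0]],
    [[0,0,0],[0,0,0]],
    [[0,0,-2],[0,0,0]],
    [[0,0,-4],[0,5,0]],
    [[0,0,-1],[0,5,0]],
    [[0,0,0],[0,5,0]],
    [[0,0,0],[0,0,0]]
  ],
  "claw": 0.36
}}

```text
clock: 16.82
tool_pos: [0.4463, -0.0281, 0.1043]
eef_rot: [0.78, 0.613, 0.098, -0.083]
contact_force: [0.6, -0.6, -0.1]
opening: 0.684
finger_force: 0.0
```

```bash
python3 - <<'E'
from h import *
st=sensors.get_state(); print(st['q'].round(2),st['clock'],st['tool_pos'].round(3))
s=snap('wrist','w7')
for c in blobs(s,(230,410,0,330),112,150,500): a,b=ends(c); print(a,b,onz(s,*a,.016),onz(s,*b,.016),cv2.minAreaRect(c)[1])
plan(np.array([.4454,-.024,.0235]),Rd(76.7)*R.from_rotvec([0,np.radians(15),0]),4)
E
```

```text
[ 0.52  0.86 -0.64  2.21  0.97  0.26 -1.12] 16.825 [ 0.446 -0.028  0.104]
[295.5 158. ] [295.5 308. ] [0.44240981 0.03135918 0.016     ] [ 0.41954416 -0.06217128  0.016     ] (150.0, 99.0)
[[[-0.46, -0.03, 1.98], [-0.1, 0.1, -0.1]], [[-0.46, -0.03, 1.97], [-0.1, 0.0, -0.1]], [[-0.47, -0.04, 1.97], [-0.2, 0.1, -0.0]], [[-0.46, -0.04, 1.98], [-0.1, 0.1, -0.1]]]
end [ 0.4455 -0.024   0.0235] [[0.222, 0.973, 0.06], [0.94, -0.23, 0.253], [0.26, 0.0, -0.966]]
```

Request:
{"api": "step_arm", "payload": {
  "steps": [
    [[-0.5,0,2],[-0.1,0,0]],
    [[-0.5,0,2],[-0.1,0,0]],
    [[-0.5,0,2],[-0.1,0,0]],
    [[-0.4,0,1.5],[-0.1,0,0]],
    [[-0.1,0,0.4],[0,0,0]],
    [[0,0,0],[0,0,0]]
  ]
}}

```text
clock: 17.62
tool_pos: [0.4418, -0.0243, 0.0318]
eef_rot: [0.777, 0.616, 0.094, -0.086]
contact_force: [0.3, -0.3, -0.3]
opening: 0.678
finger_force: 0.0
```

```bash
python3 - <<'E'
from h import *
st=sensors.get_state(); print(st['q'].round(2),st['clock'],st['tool_pos'].round(3))
plan(np.array([.4454,-.024,.0235]),Rd(76.7)*R.from_rotvec([0,np.radians(15),0]),1)
E
```

```text
[ 0.43  0.99 -0.5   2.23  1.73  0.16 -1.82] 17.625 [ 0.442 -0.024  0.032]
[[[-0.1, 0.36, 0.82], [-1.0, 0.4, -0.0]]]
end [ 0.4454 -0.024   0.0235] [[0.223, 0.973, 0.059], [0.94, -0.23, 0.251], [0.258, -0.001, -0.966]]
```

Request:
{"api": "step_arm", "payload": {
  "steps": [
    [[0,0.2,0.3],[-0.5,0.2,0]],
    [[0,0.1,0.3],[-0.5,0.2,0]],
    [[-0.1,0.1,0.3],[0,0,0]],
    [[0,0,0],[0,0,0]],
    [[0,0,0],[0,0,0]]
  ]
}}

```text
clock: 18.25
tool_pos: [0.4461, -0.0246, 0.023]
eef_rot: [0.778, 0.615, 0.102, -0.081]
contact_force: [-0.2, 0.3, -0.3]
opening: 0.678
finger_force: 0.0
```

```bash
python3 - <<'E'
from h import *
st=sensors.get_state(); print(st['q'].round(2),st['clock'],st['tool_pos'].round(3),st['contact_force'].round(1))
plan(np.array([.4454,-.024,.0235]),Rd(76.7)*R.from_rotvec([0,np.radians(15),0]),1)
E
```

```text
[ 0.49  1.03 -0.59  2.23  1.81  0.25 -1.89] 18.25 [ 0.446 -0.025  0.023] [-0.2  0.3 -0.3]
[[[0.06, -0.08, -0.04], [0.0, 0.0, -0.1]]]
end [ 0.4454 -0.024   0.0235] [[0.222, 0.973, 0.06], [0.94, -0.23, 0.251], [0.258, 0.001, -0.966]]
```

Reached. Grip, then lift to the height over the medium bed.

Request:
{"api": "step_arm", "payload": {
  "steps": [
    [[0,0,0],[0,0,0]],
    [[0,0,0],[0,0,0]],
    [[0,0,0],[0,0,0]],
    [[0,0,0],[0,0,0]],
    [[0,0,0],[0,0,0]]
  ],
  "claw": -1
}}

```text
clock: 18.88
tool_pos: [0.446, -0.0247, 0.0228]
eef_rot: [0.778, 0.615, 0.102, -0.081]
contact_force: [0.3, 0.4, 1.0]
opening: 0.316
finger_force: 20.0
```

```bash
python3 - <<'E'
from h import *
st=sensors.get_state(); print(st['q'].round(2),st['clock'],st['tool_pos'])
q=R.from_quat(st['eef_rot']); p=st['tool_pos']
plan(np.array([.47,-.10,.20]),Rd(76.7)*R.from_rotvec([0,np.radians(15),0]),5)
print('then')
plan(np.array([.69,-.16,.31]),Rd(180)*R.from_rotvec([0,np.radians(15),0]),12,np.array([.47,-.10,.20]),Rd(76.7)*R.from_rotvec([0,np.radians(15),0]))
E
```

```text
[ 0.49  1.04 -0.59  2.23  1.81  0.25 -1.89] 18.875 [ 0.44601675 -0.02473729  0.02277906]
[[[-0.39, 0.82, -3.77], [0.0, 0.0, -0.0]], [[-0.39, 0.81, -3.78], [0.0, 0.0, -0.0]], [[-0.39, 0.82, -3.77], [0.0, 0.0, -0.0]], [[-0.4, 0.81, -3.77], [0.0, 0.0, -0.1]], [[-0.39, 0.82, -3.78], [0.0, 0.0, 0.0]]]
end [ 0.47 -0.1   0.2 ] [[0.222, 0.973, 0.06], [0.94, -0.23, 0.251], [0.258, 0.001, -0.966]]
then
[[[0.17, 1.9, -0.9], [2.2, 0.0, -8.3]], [[-0.09, 1.87, -0.98], [2.3, 0.0, -8.3]], [[-0.37, 1.79, -1.05], [2.2, -0.0, -8.3]], [[-0.62, 1.68, -1.11], [2.2, -0.0, -8.4]], [[-0.85, 1.53, -1.18], [2.2, -0.0, -8.3]], [[-1.06, 1.35, -1.23], [2.3, 0.0, -8.3]], [[-1.24, 1.13, -1.28], [2.2, -0.0, -8.3]], [[-1.39, 0.88, -1.32], [2.2, -0.0, -8.3]], [[-1.49, 0.63, -1.35], [2.3, 0.0, -8.3]], [[-1.57, 0.34, -1.37], [2.2, -0.0, -8.3]], [[-1.6, 0.07, -1.38], [2.2, -0.0, -8.4]], [[-1.58, -0.22, -1.37], [2.2, -0.0, -8.3]]]
end [ 0.69 -0.16  0.31] [[-0.966, -0.0, -0.259], [-0.0, 1.0, 0.001], [0.259, 0.001, -0.966]]
```

Request:
{"api": "step_arm", "payload": {
  "steps": [
    [[-0.4,0.8,-3.8],[0,0,0]],
    [[-0.4,0.8,-3.8],[0,0,0]],
    [[-0.4,0.8,-3.8],[0,0,0]],
    [[-0.4,0.8,-3.8],[0,0,0]],
    [[-0.4,0.8,-3.8],[0,0,0]],
    [[0,0,0],[0,0,0]]
  ]
}}

```text
clock: 19.62
tool_pos: [0.4655, -0.0905, 0.1698]
eef_rot: [0.779, 0.615, 0.096, -0.078]
contact_force: [0.1, 0.3, -0.6]
opening: 0.312
finger_force: 20.0
```

```bash
python3 - <<'E'
from h import *
st=sensors.get_state(); print(st['q'].round(2),st['clock'],st['tool_pos'])
plan(np.array([.69,-.18,.31]),Rd(180),12)
E
```

```text
[ 0.82  0.84 -0.97  2.07  0.79  0.61 -0.85] 19.625 [ 0.46550783 -0.09054287  0.1697643 ]
[[[0.01, 1.99, -1.21], [1.1, -0.9, -8.6]], [[-0.31, 1.94, -1.24], [1.0, -0.8, -8.5]], [[-0.61, 1.86, -1.27], [1.1, -0.9, -8.6]], [[-0.9, 1.71, -1.3], [1.0, -0.8, -8.6]], [[-1.16, 1.54, -1.3], [1.1, -0.9, -8.6]], [[-1.39, 1.32, -1.32], [1.1, -0.8, -8.5]], [[-1.59, 1.08, -1.32], [1.0, -0.9, -8.6]], [[-1.76, 0.8, -1.3], [1.1, -0.8, -8.6]], [[-1.87, 0.5, -1.3], [1.0, -0.9, -8.5]], [[-1.94, 0.2, -1.27], [1.1, -0.8, -8.6]], [[-1.96, -0.13, -1.24], [1.1, -0.9, -8.6]], [[-1.94, -0.43, -1.21], [1.0, -0.9, -8.6]]]
end [ 0.69 -0.18  0.31] [[-1.0, -0.001, 0.001], [-0.001, 1.0, 0.0], [-0.001, 0.0, -1.0]]
```

Request:
{"api": "step_arm", "payload": {
  "steps": [
    [[0,2,-1.3],[1.1,-0.9,-8.6]],
    [[-0.3,1.9,-1.3],[1,-0.8,-8.5]],
    [[-0.6,1.9,-1.3],[1.1,-0.9,-8.6]],
    [[-0.9,1.7,-1.3],[1,-0.8,-8.6]],
    [[-1.2,1.5,-1.3],[1.1,-0.9,-8.6]],
    [[-1.4,1.3,-1.3],[1.1,-0.8,-8.5]],
    [[-1.6,1.1,-1.3],[1,-0.9,-8.6]],
    [[-1.8,0.8,-1.3],[1.1,-0.8,-8.6]],
    [[-1.9,0.5,-1.3],[1,-0.9,-8.5]],
    [[-1.9,0.2,-1.3],[1.1,-0.8,-8.6]],
    [[-2,-0.1,-1.2],[1.1,-0.9,-8.6]],
    [[-1.9,-0.4,-1.2],[1,-0.9,-8.6]]
  ]
}}

```text
clock: 21.12
tool_pos: [0.6901, -0.178, 0.3065]
eef_rot: [-0.005, 1.0, -0.001, -0.002]
contact_force: [0.2, -0.4, 0.2]
opening: 0.315
finger_force: 20.0
```

Request:
{"api": "step_arm", "payload": {
  "steps": [
    [[0,0,0],[0,0,0]],
    [[0,0,0],[0,0,0]]
  ]
}}

```text
clock: 21.38
tool_pos: [0.6888, -0.178, 0.3069]
eef_rot: [-0.001, 1.0, 0.0, -0.003]
contact_force: [1.2, 0.2, -1.0]
opening: 0.314
finger_force: 20.0
```

```bash
python3 - <<'E'
from h import *
s=snap('wrist','w8'); st=sensors.get_state(); print(st['q'].round(2),st['clock'],st['tool_pos'].round(4))
im=cv2.resize(s['img'][0:300,130:510],(760,600),interpolation=cv2.INTER_CUBIC); cv2.imwrite('pics/w8c.png',im[:,:,::-1])
E
```

```text
[ 0.66  1.04 -1.34  1.16  1.    1.6   1.13] 21.425 [ 0.6887 -0.1783  0.3072]
```

View pics/w8c.png

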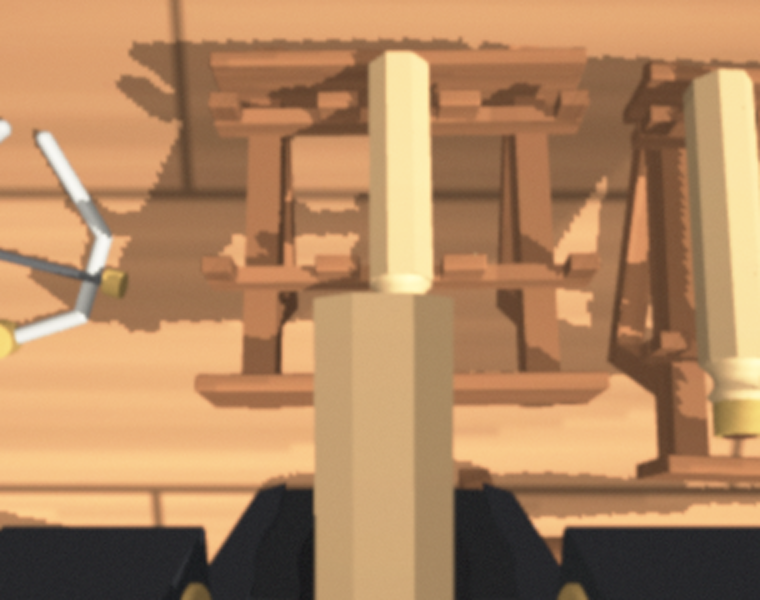

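The view shows the medium bed with its racked handle in the middle (400,170) and both outer places free. The free left place (y = -58) lies between tabs 238/317 on the front rail and 236/315 on the rear. I take y = -58, clear of the long rack.

```bash
python3 - <<'E'
from h import *
s=load('w8'); P=lambda c,r:(130+c/2,r/2)
obs=[]
for x,row,cols in((.017,(101,100,99,98,98,99),(210,238,317,360,440,588)),(.100,(264,264,262,262,262,262),(202,236,315,362,488,598))):
    for c,rr,y in zip(cols,row,(-.091,-.077,-.039,-.019,(.019 if x<.05 else .039),.091)): obs.append(P(c,rr)+((x,y,.014),))
t,e=fit(s,obs); print(t,np.degrees(t[2]),e.tolist())
O=np.array([t[0],t[1],.045]);B=bedR(t[2])
for x in(0,.125): p=proj(s,O+B@[x,0,.014]); print('racked in crop',[(p[0]-130)*2,p[1]*2])
st=sensors.get_state(); q=R.from_quat(st['eef_rot'])
# held axis in tool frame: pitch 15 deg about y, tcp above axis by d
for bx in(.050,.054,.058):
  a=np.radians(15); ax=np.array([np.cos(a),0,np.sin(a)]); n=np.array([-np.sin(a),0,np.cos(a)])
  p=proj(s,st['tool_pos']+q.apply(ax*bx+n*.0088)); t2=proj(s,st['tool_pos']+q.apply(ax*bx+n*(.0088-.014))); print('held butt mid/top',bx,(p[0]-130)*2,p[1]*2,(t2[0]-130)*2,t2[1]*2)
E
```

```text
[ 0.56370593 -0.17177405  0.00910463] 0.5216569791119915 [[-0.4, -0.5], [0.3, -0.1], [0.5, 0.1], [-0.0, 0.5], [-0.2, 0.2], [1.2, -0.8], [-0.2, 0.0], [-1.8, -0.1], [0.4, 0.6], [-1.1, 0.5], [-0.4, 0.1], [1.9, -0.3]]
racked in crop [np.float64(399.37104068891074), np.float64(67.02216913069867)]
racked in crop [np.float64(402.1016404753783), np.float64(315.36526122515994)]
held butt mid/top 0.05 386.630334894847 320.7547267105852 386.901911063379 313.9118924269911
held butt mid/top 0.054 386.62648294528526 301.4750812079392 386.89780560445365 292.6333379609794
held butt mid/top 0.058 386.6226272630863 282.1767532390051 386.8936957553 271.3320289844654
```

```bash
cat >> h.py <<'E'
def place2(O,yaw,y,xm,h,sgn,n,lift,pitch):
    B=bedR(yaw); x=sgn*B[:,0]; z=-B[:,2]
    return plan(np.array(O)+B@[xm,y,.014+lift+h],R.from_matrix(np.c_[x,np.cross(z,x),z])*R.from_rotvec([0,np.radians(pitch),0]),n)
E
python3 - <<'E'
from h import *
place2([.5637,-.1718,.045],.0091,-.058,.059,.06,-1,6,.0088,15)
E
```

```text
[[[1.81, -0.85, 2.7], [-0.0, -2.1, -0.1]], [[1.92, -0.85, 2.64], [-0.0, -2.0, -0.0]], [[2.0, -0.84, 2.56], [-0.0, -2.1, -0.1]], [[2.1, -0.85, 2.49], [-0.0, -2.0, -0.0]], [[2.18, -0.84, 2.42], [-0.0, -2.1, -0.1]], [[2.28, -0.84, 2.34], [-0.0, -2.0, -0.0]]]
end [ 0.5792 -0.2297  0.1455] [[-0.978, -0.008, 0.208], [-0.008, 1.0, 0.001], [-0.208, -0.0, -0.978]]
```

Request:
{"api": "step_arm", "payload": {
  "steps": [
    [[1.8,-0.9,2.7],[0,-2,-0.1]],
    [[1.9,-0.9,2.6],[0,-2,0]],
    [[2,-0.8,2.6],[0,-2.1,-0.1]],
    [[2.1,-0.8,2.5],[0,-2,0]],
    [[2.2,-0.8,2.4],[0,-2.1,-0.1]],
    [[2.3,-0.8,2.3],[0,-2,0]],
    [[0,0,0],[0,0,0]],
    [[0,0,0],[0,0,0]]
  ]
}}

```text
clock: 22.42
tool_pos: [0.581, -0.2288, 0.1483]
eef_rot: [-0.004, 0.994, 0.001, 0.106]
contact_force: [0.4, -0.4, -0.8]
opening: 0.316
finger_force: 20.0
```

```bash
python3 - <<'E'
from h import *
st=sensors.get_state(); print(st['q'].round(2),st['clock'],st['contact_force'].round(1),st['moment'].round(2))
place2([.5637,-.1718,.045],.0091,-.058,.059,.008,-1,3,.0088,15)
E
```

```text
[ 0.97  1.13 -1.31  1.82  1.34  1.08  0.79] 22.425 [ 0.4 -0.4 -0.8] [0.02 0.1  0.04]
[[[-0.37, -0.03, 1.75], [0.0, 0.0, -0.0]], [[-0.37, -0.03, 1.76], [0.0, 0.1, -0.0]], [[-0.37, -0.03, 1.75], [0.1, 0.0, -0.0]]]
end [ 0.6028 -0.2294  0.0992] [[-0.978, -0.008, 0.208], [-0.008, 1.0, 0.001], [-0.208, -0.0, -0.978]]
```

Request:
{"api": "step_arm", "payload": {
  "steps": [
    [[-0.4,0,1.8],[0,0,0]],
    [[-0.4,0,1.8],[0,0.1,0]],
    [[-0.4,-0.1,1.7],[0.1,0,0]],
    [[0,0,0],[0,0,0]],
    [[0,0,0],[0,0,0]]
  ]
}}

```text
clock: 23.05
tool_pos: [0.6028, -0.2297, 0.0979]
eef_rot: [-0.005, 0.995, 0.0, 0.104]
contact_force: [-1.2, -0.5, -0.7]
opening: 0.315
finger_force: 20.0
```

```bash
python3 - <<'E'
from h import *
st=sensors.get_state(); print(st['q'].round(2),st['clock'],st['contact_force'].round(1),st['moment'].round(2))
place2([.5637,-.1718,.045],.0091,-.058,.059,.001,-1,1,.0088,15)
E
```

```text
[ 0.93  1.21 -1.25  1.78  1.42  1.05  0.78] 23.05 [-1.2 -0.5 -0.7] [ 0.1   0.11 -0.  ]
[[[-0.21, 0.02, 0.55], [-0.0, -0.1, 0.0]]]
end [ 0.606  -0.2294  0.093 ] [[-0.978, -0.009, 0.208], [-0.009, 1.0, 0.001], [-0.208, -0.001, -0.978]]
```

Request:
{"api": "step_arm", "payload": {
  "steps": [
    [[-0.1,0,0.3],[0,0,0]],
    [[-0.1,0,0.3],[0,0,0]],
    [[0,0,0.1],[0,0,0]],
    [[0,0,0],[0,0,0]],
    [[0,0,0],[0,0,0]]
  ]
}}

```text
clock: 23.68
tool_pos: [0.6061, -0.2302, 0.092]
eef_rot: [-0.004, 0.995, -0.0, 0.104]
contact_force: [-2.7, -1.0, 5.4]
opening: 0.316
finger_force: 20.0
```

```bash
python3 - <<'E'
from h import *
st=sensors.get_state(); print(st['clock'],st['contact_force'].round(1),st['moment'].round(2))
place2([.5637,-.1718,.045],.0091,-.058,.059,.0,-1,1,.0088,15)
E
```

```text
23.675 [-2.7 -1.   5.4] [-0.1   0.36 -0.07]
[[[-0.03, 0.08, 0.0], [-0.1, -0.0, -0.0]]]
end [ 0.6064 -0.2294  0.0921] [[-0.978, -0.009, 0.207], [-0.009, 1.0, 0.002], [-0.207, -0.0, -0.978]]
```

Seated contact at exactly the expected height. Release and withdraw.

Request:
{"api": "step_arm", "payload": {
  "steps": [
    [[0,0,0],[0,0,0]],
    [[0,0,0],[0,0,0]],
    [[0,0,0],[0,0,0]],
    [[0,0,-1],[0,0,0]],
    [[0,0,-3],[0,0,0]],
    [[0,0,-4],[0,0,0]],
    [[0,0,-4],[0,0,0]],
    [[0,0,-4],[0,0,0]],
    [[0,0,0],[0,0,0]]
  ],
  "claw": -0.16
}}

```text
clock: 24.8
tool_pos: [0.5742, -0.2296, 0.2521]
eef_rot: [-0.005, 0.994, -0.001, 0.107]
contact_force: [-0.1, -0.6, -0.3]
opening: 0.414
finger_force: 0.0
```

```bash
python3 - <<'E'
from h import *
s=snap('wrist','w9'); st=sensors.get_state(); print(st['q'].round(2),st['clock'],st['tool_pos'].round(3))
O=np.array([.5637,-.1718,.045]);B=bedR(.0091)
for c in blobs(s,(200,450,0,300),112,150):
    a,b=ends(c); print(a.round(),b.round(),cv2.minAreaRect(c)[1])
for y in(-.058,0): print([np.round(proj(s,O+B@[x,y,.020])) for x in(.0,.125)])
plan(np.array([.472,-.393,.16]),Rd(100.3),10)
E
```

```text
[ 1.01  0.99 -1.4   1.76  1.15  1.16  0.91] 24.85 [ 0.573 -0.23   0.25 ]
[301. 274.] [282. 274.] (7.0, 19.0)
[361. 274.] [335. 274.] (9.0, 26.0)
[206. 198.] [206. 219.] (21.0, 13.0)
[202. 138.] [217. 193.] (57.00877380371094, 14.822280883789062)
[322. 116.] [322. 269.] (153.0, 35.0)
[391. 113.] [391. 252.] (34.99999237060547, 138.99996948242188)
[381.  14.] [317.  14.] (27.0, 64.0)
[array([324., 113.]), array([323., 262.])]
[array([393., 113.]), array([392., 262.])]
[[[1.19, -1.62, 0.67], [0.8, 1.0, 8.0]], [[0.95, -1.76, 0.71], [0.9, 1.0, 8.0]], [[0.68, -1.86, 0.75], [0.8, 1.0, 8.0]], [[0.4, -1.92, 0.79], [0.8, 1.1, 8.0]], [[0.12, -1.95, 0.82], [0.9, 1.0, 8.0]], [[-0.17, -1.94, 0.85], [0.8, 1.0, 7.9]], [[-0.45, -1.87, 0.87], [0.8, 1.0, 8.0]], [[-0.72, -1.79, 0.89], [0.8, 1.0, 8.0]], [[-0.98, -1.65, 0.89], [0.9, 1.0, 8.0]], [[-1.21, -1.49, 0.91], [0.8, 1.0, 8.0]]]
end [ 0.472 -0.393  0.16 ] [[-0.179, 0.984, 0.0], [0.984, 0.179, -0.0], [-0.001, 0.0, -1.0]]
```

The medium handle is seated: its butt is in line with its neighbour's (116 against 113 px). Now the long handle, again with the 15° tilt.

```bash
python3 - <<'E'
from h import *
plan(np.array([.472,-.393,.11]),Rd(100.3)*R.from_rotvec([0,np.radians(-15),0]),10)
E
```

```text
[[[1.3, -1.62, 1.16], [1.9, -0.2, 7.8]], [[1.07, -1.74, 1.2], [1.8, -0.3, 7.8]], [[0.84, -1.83, 1.26], [1.9, -0.2, 7.8]], [[0.59, -1.88, 1.32], [1.9, -0.2, 7.8]], [[0.33, -1.9, 1.38], [1.8, -0.3, 7.8]], [[0.09, -1.89, 1.44], [1.9, -0.2, 7.8]], [[-0.17, -1.83, 1.5], [1.9, -0.2, 7.8]], [[-0.4, -1.75, 1.56], [1.8, -0.2, 7.8]], [[-0.63, -1.62, 1.62], [1.9, -0.3, 7.8]], [[-0.83, -1.47, 1.67], [1.8, -0.2, 7.8]]]
end [ 0.472 -0.393  0.11 ] [[-0.173, 0.984, 0.047], [0.95, 0.179, -0.254], [-0.259, 0.001, -0.966]]
```

Request:
{"api": "step_arm", "payload": {
  "steps": [
    [[1.3,-1.6,1.2],[1.9,-0.2,7.8]],
    [[1.1,-1.7,1.2],[1.8,-0.3,7.8]],
    [[0.8,-1.8,1.3],[1.9,-0.2,7.8]],
    [[0.6,-1.9,1.3],[1.9,-0.2,7.8]],
    [[0.3,-1.9,1.4],[1.8,-0.3,7.8]],
    [[0.1,-1.9,1.4],[1.9,-0.2,7.8]],
    [[-0.2,-1.8,1.5],[1.9,-0.2,7.8]],
    [[-0.4,-1.8,1.6],[1.8,-0.2,7.8]],
    [[-0.6,-1.6,1.6],[1.9,-0.3,7.8]],
    [[-0.8,-1.5,1.7],[1.8,-0.2,7.8]],
    [[0,0,0],[0,0,0]],
    [[0,0,0],[0,0,0]]
  ],
  "claw": 0.36
}}

```text
clock: 26.35
tool_pos: [0.4717, -0.3912, 0.1072]
eef_rot: [0.634, 0.763, -0.083, 0.099]
contact_force: [-0.1, 0.8, 1.4]
opening: 0.681
finger_force: 0.0
```

```bash
python3 - <<'E'
from h import *
st=sensors.get_state(); print(st['q'].round(2),st['clock'])
plan(np.array([.472,-.393,.0235]),Rd(100.3)*R.from_rotvec([0,np.radians(-15),0]),4)
E
```

```text
[ 1.06  1.05 -1.01  1.88  1.42  1.04 -0.49] 26.35
[[[0.49, 0.0, 2.03], [-0.0, -0.0, 0.1]], [[0.49, 0.0, 2.04], [-0.0, -0.1, 0.0]], [[0.49, 0.0, 2.03], [-0.0, -0.0, 0.1]], [[0.5, 0.0, 2.03], [-0.0, -0.1, 0.0]]]
end [ 0.472  -0.393   0.0235] [[-0.173, 0.984, 0.046], [0.95, 0.179, -0.255], [-0.259, -0.0, -0.966]]
```

Request:
{"api": "step_arm", "payload": {
  "steps": [
    [[0.5,0,2],[0,0,0]],
    [[0.5,0,2],[0,0,0]],
    [[0.5,0,2],[0,0,0]],
    [[0.4,0,1.5],[0,0,0]],
    [[0.1,0,0.5],[0,0,0]],
    [[0,0,0],[0,0,0]]
  ]
}}

```text
clock: 27.1
tool_pos: [0.4717, -0.3932, 0.025]
eef_rot: [0.635, 0.762, -0.083, 0.099]
contact_force: [-0.0, 0.7, 0.8]
opening: 0.68
finger_force: 0.0
```

```bash
python3 - <<'E'
from h import *
st=sensors.get_state(); print(st['q'].round(2),st['clock'],st['contact_force'].round(1))
plan(np.array([.472,-.393,.0235]),Rd(100.3)*R.from_rotvec([0,np.radians(-15),0]),1)
E
```

```text
[ 1.03  1.18 -0.94  1.88  1.59  1.01 -0.61] 27.1 [-0.   0.7  0.8]
[[[0.05, 0.04, 0.14], [-0.1, -0.1, 0.1]]]
end [ 0.472  -0.393   0.0235] [[-0.172, 0.984, 0.047], [0.951, 0.179, -0.254], [-0.258, 0.001, -0.966]]
```

Request:
{"api": "step_arm", "payload": {
  "steps": [
    [[0,0,0.1],[0,0,0]],
    [[0,0,0],[0,0,0]],
    [[0,0,0],[0,0,0]],
    [[0,0,0],[0,0,0]],
    [[0,0,0],[0,0,0]],
    [[0.2,0,-2],[0,0,0]],
    [[0.5,0,-4],[0,0,0]],
    [[0.5,0,-5],[0,0,0]],
    [[0.5,0,-5],[0,0,0]],
    [[0,0,-2],[0,0,0]]
  ],
  "claw": -1
}}

```text
clock: 28.35
tool_pos: [0.4614, -0.3298, 0.1972]
eef_rot: [0.634, 0.762, -0.083, 0.101]
contact_force: [0.0, -0.1, -0.6]
opening: 0.314
finger_force: 20.0
```

```bash
python3 - <<'E'
from h import *
st=sensors.get_state(); print(st['q'].round(2),st['clock'],st['contact_force'].round(1))
plan(np.array([.50,-.10,.27]),Rd(20),10)
E
```

```text
[ 1.04  0.88 -1.1   1.95  1.26  1.09 -0.52] 28.35 [ 0.  -0.1 -0.6]
[[[1.93, 0.8, -1.27], [1.1, 1.2, 8.0]], [[2.04, 0.5, -1.24], [1.0, 1.3, 8.0]], [[2.12, 0.19, -1.19], [1.1, 1.2, 8.0]], [[2.15, -0.14, -1.16], [1.0, 1.2, 8.0]], [[2.13, -0.45, -1.1], [1.1, 1.3, 8.0]], [[2.06, -0.77, -1.04], [1.1, 1.2, 8.0]], [[1.97, -1.07, -0.98], [1.0, 1.3, 8.0]], [[1.81, -1.35, -0.92], [1.1, 1.2, 8.0]], [[1.63, -1.61, -0.86], [1.0, 1.2, 8.0]], [[1.4, -1.83, -0.79], [1.1, 1.3, 8.0]]]
end [ 0.5  -0.1   0.27] [[0.94, 0.343, 0.001], [0.343, -0.94, 0.0], [0.001, -0.0, -1.0]]
```

Request:
{"api": "step_arm", "payload": {
  "steps": [
    [[1.9,0.8,-1.3],[1.1,1.2,8]],
    [[2,0.5,-1.2],[1,1.3,8]],
    [[2.1,0.2,-1.2],[1.1,1.2,8]],
    [[2.2,-0.1,-1.2],[1,1.2,8]],
    [[2.1,-0.5,-1.1],[1.1,1.3,8]],
    [[2.1,-0.8,-1],[1.1,1.2,8]],
    [[2,-1.1,-1],[1,1.3,8]],
    [[1.8,-1.4,-0.9],[1.1,1.2,8]],
    [[1.6,-1.6,-0.9],[1,1.2,8]],
    [[1.4,-1.8,-0.8],[1.1,1.3,8]],
    [[0,0,0],[0,0,0]]
  ]
}}

```text
clock: 29.72
tool_pos: [0.4994, -0.1004, 0.2683]
eef_rot: [0.985, 0.175, -0.001, -0.001]
contact_force: [0.4, -0.9, -1.3]
opening: 0.316
finger_force: 20.0
```

```bash
python3 - <<'E'
from h import *
st=sensors.get_state(); print(st['q'].round(2),st['clock'],st['contact_force'].round(1))
plan(np.array([.53,.05,.30]),Rd(0),6)
E
```

```text
[ 0.71  0.7  -1.03  1.87  0.71  0.99 -1.85] 29.725 [ 0.4 -0.9 -1.3]
[[[1.34, -2.18, -0.53], [-0.0, 0.0, 3.4]], [[1.21, -2.25, -0.52], [-0.0, 0.0, 3.3]], [[1.08, -2.32, -0.53], [-0.0, 0.0, 3.4]], [[0.94, -2.38, -0.53], [-0.0, 0.0, 3.3]], [[0.8, -2.43, -0.53], [-0.0, 0.1, 3.4]], [[0.65, -2.48, -0.52], [-0.1, -0.0, 3.3]]]
end [0.53 0.05 0.3 ] [[1.0, 0.0, 0.0], [0.0, -1.0, -0.001], [0.0, 0.001, -1.0]]
```

Request:
{"api": "step_arm", "payload": {
  "steps": [
    [[1.3,-2.2,-0.5],[0,0,3.4]],
    [[1.2,-2.3,-0.5],[0,0,3.3]],
    [[1.1,-2.3,-0.5],[0,0,3.4]],
    [[0.9,-2.4,-0.5],[0,0,3.3]],
    [[0.8,-2.4,-0.5],[0,0,3.4]],
    [[0.7,-2.5,-0.5],[0,0,3.3]],
    [[0,0,0],[0,0,0]],
    [[0,0,0],[0,0,0]]
  ]
}}

```text
clock: 30.72
tool_pos: [0.5301, 0.0465, 0.2964]
eef_rot: [1.0, -0.002, -0.002, 0.0]
contact_force: [-0.2, -0.9, -1.3]
opening: 0.317
finger_force: 20.0
```

```bash
python3 - <<'E'
from h import *
s=snap('wrist','w10'); st=sensors.get_state(); print(st['q'].round(2),st['clock'],st['tool_pos'].round(4))
im=cv2.resize(s['img'][0:300,130:510],(760,600),interpolation=cv2.INTER_CUBIC); cv2.imwrite('pics/w10c.png',im[:,:,::-1])
E
```

```text
[ 0.37  0.65 -0.92  1.77  0.6   1.03 -2.36] 30.775 [0.5301 0.0463 0.2963]
```

View pics/w10c.png

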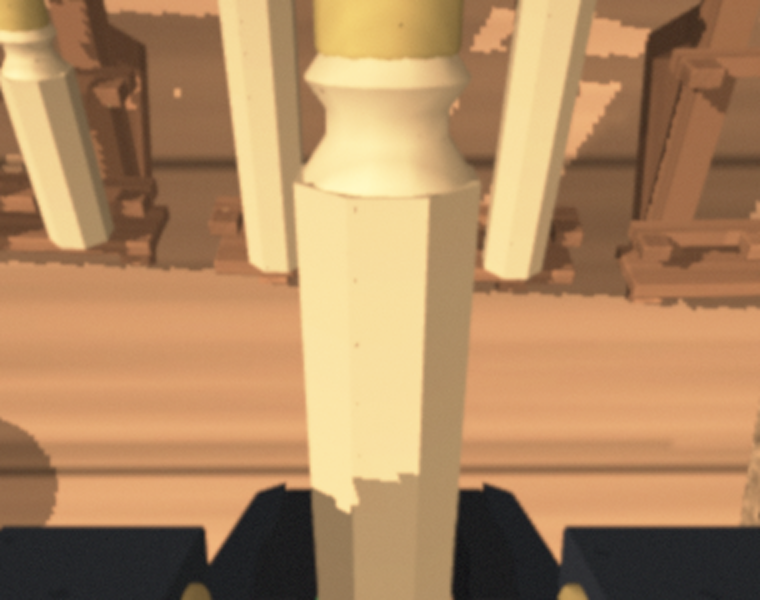

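The held long handle hides the bed here. Racked long butts are at (275,270) and (515,278). I'll use an enlarged crop of the earlier unobstructed wrist view w2 for the long bed.

```bash
python3 - <<'E'
from h import *
s=load('w2')
im=cv2.resize(s['img'][72:272,380:640],(780,600),interpolation=cv2.INTER_CUBIC); cv2.imwrite('pics/w2c.png',im[:,:,::-1])
E
```

```text
(no output)
```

View pics/w2c.png

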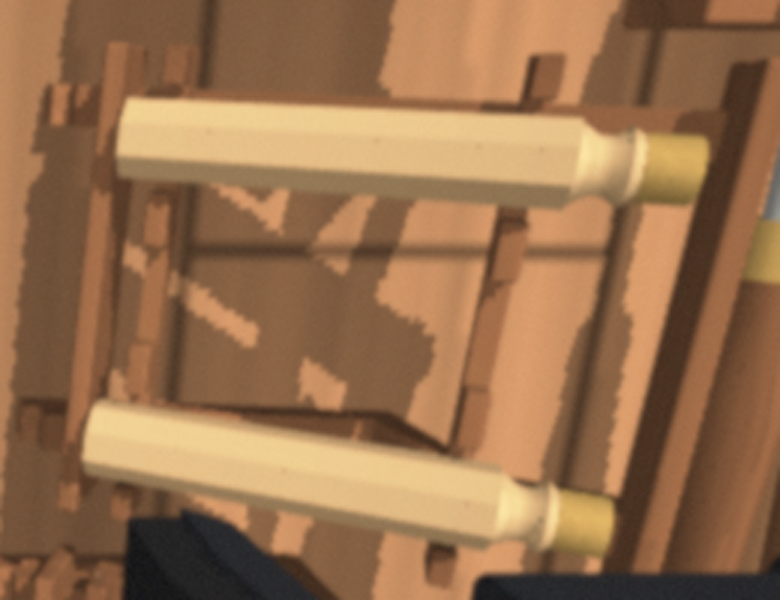

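The crop shows the free middle place of the long bed, between front-rail tabs at rows 248/342 and rear-rail tabs at rows 283/388.

```bash
python3 - <<'E'
from h import *
s=load('w2'); P=lambda c,r:(380+c/3,72+r/3)
obs=[P(c,r)+((x,y,.014),) for x,y,c,r in[(.017,.091,182,46),(.017,.039,160,203),(.017,.019,156,248),(.017,-.019,142,342),(.017,-.091,121,516),(.130,.091,548,55),(.130,.019,506,283),(.130,-.019,476,388),(.130,-.039,463,452),(.130,-.077,442,546)]]
t,e=fit(s,obs); print(t,np.degrees(t[2])); print(e.tolist())
O=np.array([t[0],t[1],.045]);B=bedR(t[2])
for y in(.058,-.058):
    print('racked in crop',[[round((p[0]-380)*3),round((p[1]-72)*3)] for p in(proj(s,O+B@[x,y,.014]) for x in(0,.17))])
s=load('w10')
for y in(.058,-.058): p=proj(s,O+B@[0,y,.014]); print('w10 butts',[(p[0]-130)*2,p[1]*2])
print([(p[0]-130)*2 for p in[proj(s,O+B@[.001,y,.014]) for y in(.058,-.058)]])
np.savez('long.npz',t=t)
place2(O,t[2],0,.074,.07,1,6,.0095,-15)
E
```

```text
[ 0.57215915  0.03888561 -0.03299927] -1.8907190687722286
[[-1.7, -0.6], [-0.5, -3.5], [-1.4, -0.4], [-0.8, 1.3], [-1.0, 1.4], [1.7, -0.6], [-0.8, -0.0], [1.2, 2.0], [1.5, -0.7], [1.2, 1.9]]
racked in crop [[118, 137], [685, 171]]
racked in crop [[85, 435], [594, 526]]
w10 butts [np.float64(279.83701045190423), np.float64(259.9027789385096)]
w10 butts [np.float64(510.63282789045934), np.float64(266.60974183656947)]
[np.float64(279.69160873165754), np.float64(510.927386809042)]
[[[1.1, 0.13, 2.23], [-0.0, 2.0, 0.3]], [[1.03, 0.12, 2.28], [-0.0, 2.1, 0.2]], [[0.94, 0.12, 2.31], [-0.1, 2.0, 0.3]], [[0.86, 0.12, 2.33], [0.0, 2.1, 0.3]], [[0.78, 0.1, 2.37], [-0.0, 2.0, 0.2]], [[0.69, 0.11, 2.4], [-0.0, 2.1, 0.3]]]
end [0.5956 0.0381 0.1619] [[0.977, -0.033, 0.208], [-0.032, -0.999, -0.006], [0.208, -0.001, -0.978]]
```

Request:
{"api": "step_arm", "payload": {
  "steps": [
    [[1.1,0.1,2.2],[0,2,0.3]],
    [[1,0.1,2.3],[0,2.1,0.2]],
    [[0.9,0.1,2.3],[0,2,0.3]],
    [[0.9,0.1,2.3],[0,2.1,0.3]],
    [[0.8,0.1,2.4],[0,2,0.2]],
    [[0.7,0.1,2.4],[0,2.1,0.3]],
    [[0,0,0],[0,0,0]],
    [[0,0,0],[0,0,0]]
  ]
}}

```text
clock: 31.78
tool_pos: [0.5964, 0.0417, 0.1635]
eef_rot: [0.994, -0.016, 0.106, -0.001]
contact_force: [0.3, 1.0, -0.7]
opening: 0.316
finger_force: 20.0
```

```bash
python3 - <<'E'
from h import *
st=sensors.get_state(); print(st['q'].round(2),st['clock'],st['contact_force'].round(1),st['moment'].round(2))
# check grasp along axis with w10: neck joint top edge observed at crop (385,185)
s=load('w10'); p=np.array([.5301,.0463,.2963]); q=R.from_quat([1,-.002,-.002,0])
a=np.radians(15); ax=np.array([np.cos(a),0,-np.sin(a)]); n=np.array([np.sin(a),0,np.cos(a)])
for bx in(.065,.069,.073): u=proj(s,p+q.apply(ax*bx+n*(.0095-.014))); print(bx,(u[0]-130)*2,u[1]*2)
place2([.5722,.0389,.045],-.033,0,.074,.01,1,3,.0095,-15)
E
```

```text
[ 0.13  0.76 -0.49  1.92  0.93  0.48 -2.64] 31.775 [ 0.3  1.  -0.7] [0.05 0.28 0.01]
0.065 378.6500197855314 259.9117467200921
0.069 378.55727698129294 232.99737524656445
0.073 378.46069753819154 204.9695942270217
[[[0.48, 0.13, 1.98], [-0.1, -0.0, -0.0]], [[0.48, 0.13, 1.98], [-0.1, -0.1, -0.0]], [[0.49, 0.12, 1.98], [-0.1, -0.0, -0.0]]]
end [0.6229 0.0372 0.1084] [[0.978, -0.033, 0.208], [-0.032, -0.999, -0.007], [0.208, 0.0, -0.978]]
```

Request:
{"api": "step_arm", "payload": {
  "steps": [
    [[0.3,0.1,1.5],[-0.1,0,0]],
    [[0.3,0.1,1.5],[-0.1,0,0]],
    [[0.3,0.1,1.5],[-0.1,0,0]],
    [[0,0,0],[0,0,0]],
    [[0,0,0],[0,0,0]]
  ]
}}

```text
clock: 32.4
tool_pos: [0.6148, 0.0384, 0.1217]
eef_rot: [0.994, -0.017, 0.106, 0.002]
contact_force: [-0.0, 1.2, -0.9]
opening: 0.315
finger_force: 20.0
```

```bash
python3 - <<'E'
from h import *
st=sensors.get_state(); print(st['q'].round(2),st['clock'],st['contact_force'].round(1),st['moment'].round(2))
place2([.5722,.0389,.045],-.033,0,.070,.008,1,1,.0095,-15)
s=snap('side','side2')
O=np.array([.5722,.0389,.045]);B=bedR(-.033); p=st['tool_pos']; q=R.from_quat(st['eef_rot'])
# side-view: held handle: ferrule-end and butt predictions for TCP-butt distance
a=np.radians(15); ax=np.array([np.cos(a),0,-np.sin(a)]); n=np.array([np.sin(a),0,np.cos(a)])
for bx in(.062,.069): print(bx,'butt',np.round(proj(s,p+q.apply(-ax*bx+n*.0095))),'ferr end',np.round(proj(s,p+q.apply(ax*(.17-bx)+n*.0095))))
hsv=cv2.cvtColor(s['img'],cv2.COLOR_RGB2HSV)
for c in blobs(s,(170,330,120,260),112,150,40): e=ends(c); print(e[0].round(),e[1].round(),np.round(cv2.minAreaRect(c)[1]))
E
```

```text
[ 0.06  0.83 -0.37  1.9   0.94  0.39 -2.64] 32.4 [-0.   1.2 -0.9] [0.05 0.27 0.02]
[[[0.19, 0.09, 1.76], [-0.0, -0.2, -0.0]]]
end [0.6203 0.0373 0.1049] [[0.978, -0.034, 0.207], [-0.033, -0.999, -0.007], [0.207, -0.0, -0.978]]
0.062 butt [284. 197.] ferr end [236. 159.]
0.069 butt [286. 199.] ferr end [238. 161.]
[186. 242.] [210. 263.] [32. 10.]
[203. 228.] [232. 252.] [37. 10.]
[218. 215.] [246. 237.] [36.  9.]
[205. 185.] [168. 216.] [ 5. 48.]
[227. 181.] [270. 216.] [56.  9.]
[198. 178.] [170. 200.] [ 6. 36.]
[298. 151.] [307. 157.] [11.  7.]
[297. 133.] [328. 154.] [37. 11.]
[329. 124.] [315. 124.] [ 7. 14.]
[259. 150.] [170. 150.] [59. 89.]
```

Request:
{"api": "step_arm", "payload": {
  "steps": [
    [[0.1,0.1,0.9],[0,-0.1,0]],
    [[0.1,0,0.8],[0,-0.1,0]],
    [[0,0,0],[0,0,0]],
    [[0,0,0],[0,0,0]]
  ]
}}

```text
clock: 32.95
tool_pos: [0.62, 0.0371, 0.1045]
eef_rot: [0.994, -0.017, 0.104, 0.002]
contact_force: [-0.3, -0.3, -1.5]
opening: 0.315
finger_force: 20.0
```

```bash
python3 - <<'E'
from h import *
st=sensors.get_state(); print(st['q'].round(2),st['clock'],st['contact_force'].round(1),st['moment'].round(2))
place2([.5722,.0389,.045],-.033,0,.070,.001,1,1,.0095,-15)
E
```

```text
[ 0.04  0.86 -0.33  1.88  0.95  0.36 -2.64] 32.95 [-0.3 -0.3 -1.5] [ 0.    0.32 -0.02]
[[[0.21, -0.02, 0.65], [0.0, 0.1, -0.0]]]
end [0.6234 0.0372 0.0986] [[0.978, -0.033, 0.208], [-0.032, -0.999, -0.008], [0.208, 0.001, -0.978]]
```

Request:
{"api": "step_arm", "payload": {
  "steps": [
    [[0.1,0,0.3],[0,0,0]],
    [[0.1,0,0.3],[0,0,0]],
    [[0,0,0.1],[0,0,0]],
    [[0,0,0],[0,0,0]],
    [[0,0,0],[0,0,0]]
  ]
}}

```text
clock: 33.58
tool_pos: [0.6236, 0.0368, 0.0983]
eef_rot: [0.994, -0.017, 0.104, 0.002]
contact_force: [0.5, 0.5, -0.9]
opening: 0.317
finger_force: 20.0
```

```bash
python3 - <<'E'
from h import *
st=sensors.get_state(); print(st['q'].round(2),st['clock'],st['contact_force'].round(1),st['moment'].round(2))
place2([.5722,.0389,.045],-.033,0,.070,.0,1,1,.0095,-15)
E
```

```text
[ 0.04  0.87 -0.32  1.88  0.95  0.35 -2.64] 33.575 [ 0.5  0.5 -0.9] [ 0.05  0.2  -0.02]
[[[0.01, -0.04, 0.06], [0.0, 0.1, -0.0]]]
end [0.6239 0.0372 0.0977] [[0.977, -0.034, 0.209], [-0.033, -0.999, -0.008], [0.209, 0.001, -0.978]]
```

No contact yet. I'll lower another 1–2 mm until it touches.

Request:
{"api": "step_arm", "payload": {
  "steps": [
    [[0,0,0.1],[0,0,0]],
    [[0,0,0.1],[0,0,0]],
    [[0,0,0],[0,0,0]],
    [[0,0,0],[0,0,0]]
  ]
}}

```text
clock: 34.08
tool_pos: [0.6237, 0.0368, 0.0981]
eef_rot: [0.994, -0.017, 0.105, 0.002]
contact_force: [-6.9, -1.1, 17.0]
opening: 0.316
finger_force: 20.0
```

```bash
python3 - <<'E'
from h import *
st=sensors.get_state(); print(st['clock'],st['contact_force'].round(1),st['moment'].round(2),st['tool_pos'].round(4))
E
```

```text
34.075 [-6.9 -1.1 17. ] [-0.12  0.91 -0.14] [0.6237 0.0368 0.0981]
```

Contact at the expected height. I'll ease off 1 mm, release and withdraw.

Request:
{"api": "step_arm", "payload": {
  "steps": [
    [[0,0,-0.1],[0,0,0]],
    [[0,0,0],[0,0,0]]
  ]
}}

```text
clock: 34.33
tool_pos: [0.6236, 0.0368, 0.0982]
eef_rot: [0.994, -0.017, 0.104, 0.002]
contact_force: [-3.5, -0.3, 9.3]
opening: 0.316
finger_force: 20.0
```

Request:
{"api": "step_arm", "payload": {
  "steps": [
    [[0,0,0],[0,0,0]],
    [[0,0,0],[0,0,0]],
    [[0,0,0],[0,0,0]],
    [[0,0,-1],[0,0,0]],
    [[0,0,-3],[0,0,0]],
    [[0,0,-4],[0,0,0]],
    [[0,0,-4],[0,0,0]],
    [[0,0,-4],[0,0,0]],
    [[-3,0,-3],[0,0,0]],
    [[-4,0,-3],[0,0,0]],
    [[-4,0,-2],[0,0,0]],
    [[0,0,0],[0,0,0]]
  ],
  "claw": -0.16
}}

```text
clock: 35.83
tool_pos: [0.4639, 0.042, 0.3105]
eef_rot: [0.994, -0.016, 0.104, 0.003]
contact_force: [0.2, -1.1, -0.1]
opening: 0.422
finger_force: 0.0
```

```bash
python3 - <<'E'
from h import *
s=snap('wrist','w11'); st=sensors.get_state(); print(st['q'].round(2),st['clock'],st['tool_pos'].round(3))
beds={'short':([.5888,.2529,.045],-.0508,.110),'long':([.5722,.0389,.045],-.033,.170),'medium':([.5637,-.1718,.045],.0091,.140)}
for k,(O,yw,L) in beds.items():
  for y in(-.058,0,.058): print(k,y,[np.round(proj(s,np.array(O)+bedR(yw)@[x,y,.020])) for x in(0,L-.015)])
for c in blobs(s,(0,640,0,300),112,150,400):
    a,b=ends(c); print(a.round(),b.round(),np.round(cv2.minAreaRect(c)[1]))
snap('top','top9')
E
```

```text
[ 0.26  0.39 -0.68  2.11  0.59  0.61 -2.43] 35.875 [0.466 0.042 0.31 ]
short -0.058 [array([172., 113.]), array([151.,  11.])]
short 0 [array([117., 111.]), array([88., 10.])]
short 0.058 [array([ 62., 110.]), array([25.,  9.])]
long -0.058 [array([374., 121.]), array([389., -58.])]
long 0 [array([320., 121.]), array([320., -58.])]
long 0.058 [array([265., 121.]), array([250., -58.])]
medium -0.058 [array([572., 121.]), array([618., -16.])]
medium 0 [array([518., 123.]), array([553., -14.])]
medium 0.058 [array([464., 125.]), array([488., -11.])]
[514. 232.] [558. 239.] [45. 42.]
[531. 180.] [538. 231.] [52. 39.]
[151.   7.] [172. 113.] [108.  29.]
[87.  6.] [119. 112.] [111.  28.]
[24.  3.] [ 63. 111.] [115.  28.]
[612.  -5.] [570. 119.] [ 35. 132.]
[548.  -3.] [515. 123.] [ 34. 130.]
[383.  -1.] [372. 121.] [ 31. 123.]
[322.   0.] [322. 118.] [118.  29.]
[254.  -1.] [265. 121.] [123.  31.]
```

All three handles lie level with their neighbours, with butts in the toe line to within about 3 mm and widths equal. Nothing else has moved and the arm is clear.

```bash
python3 -c "
from h import *
print(finish_job())"
```

```text
the job is handed in; nothing more can be done
None
```

All three loose handles are racked, each in a free place of its own rack with the ferrule uphill and let go only once touching the notches; the job was handed in at about 36 s of the 67 s allowed, and no verdict came back.

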